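Fill the sample-jar crate in the dairy lab

ROBOT

A 7-joint arm with a two-finger parallel gripper is mounted at the origin on the work surface. World frame = base frame: x ahead of the robot, y to its left, z up, the work surface at z = 0. Lengths are in m, angles in rad, forces in N, time in s.
With the tool pointing down it reaches from about 0.4 to 0.85 m from the base axis. Payload 10.4 kg.
Tool frame: the origin (TCP) lies on the centre line of the jaws, within the pads' length; the fingertips stand 14 mm ahead of it and the grasp point (between the pads) lies 5 mm behind it (tip_reach is the z of the fingertips in the tool frame, in m); z points along the fingers, x is the direction in which the jaws open and shut, and the axes are right-handed (so a half turn about z gives the same grasp; the last joint's range is limited). The gripper opens to 87 mm and grips with 3 to 60 N. Pads are 19 mm wide; open, the fingers measure 117 mm over their backs; the gripper's body (75 mm by 190 mm) begins 51 mm behind the grasp point.
Start: joints at [-1.223, 0.332, -0.065, 1.46, 0.022, 1.35, -0.088], TCP at [0.226, 0.583, 0.21] pointing down, gripper open.
Joint ranges: [-2.6, 2.6], [-0.5, 2.12], [-1.47, 1.34], [0.16, 2.42], [-1.27, 4.41], [0.06, 2.06], [-2.6, 2.6]. Speed limits (rad/s): [2.22, 2.22, 2.79, 2.79, 3.14, 3.14, 3.14].

INTERFACE

Orientations are given as a unit quaternion [x, y, z, w].
In Python, from bench import * gives the robot as it stands.
- The arm moves only by the tool carry_out, never from a script. Its argument "rows" is a list of rows, each a list of 5 numbers: the closure, from -1 (fully open) to 1 (shut), so that 0 is half open, then the shift along the tool's x, y, z in units of 30 mm (1.0 is 30 mm), then the turn about the tool's z in units of 5 degrees (1.0 is 5 degrees). In form: [[jaw, x, y, z, turn], ...]. A call has 1 to 20 rows; each row shifts and turns the pose as measured when the row begins, along the tool's axes as they then stand; what a row does not reach is not made up. A row lasts 1/12 s, in which the tool goes at most 41.7 mm and 7.16 degrees, less where a joint would pass 70% of its speed; a pose out of reach is approached as far as the arm can. A call is refused whole if a number of a shift passes 1 or a number of a turn 1, either way. A call with a gripper value outside its range is refused whole. The fingers move at their own pace and stop on an object; "force" is the grip in N (left out, the last holds). Time passes only in rows, so rows that do not move let the fingers close. It gives the time, the measured TCP pose, the force and the opening at its end, in the units of the state.
- read_state(): the state, without advancing time (a new reading comes with each control period).
- camera(name): name is "scene" or "top" or "wrist"; returns the picture (384x512x3 uint8, blue, green, red); there is no depth.
- camera_info(name): a dict with "fx", "fy", "cx", "cy" (pixels), "dist_coeffs" ([k1, k2, p1, p2, k3] as OpenCV has them; the pictures are not rectified), "extrinsics" (4x4, takes a point from camera to world coordinates); the wrist camera has in their place "tool_from_camera" (4x4, takes a point from camera to tool coordinates, whose origin is the TCP and whose axes are the tool frame's). Camera axes: x right, y down, z forward; pixel columns grow to the right and rows downward; lengths in m; the calibration is good to about 2 mm. A picture is of the moment at which its call begins: read the wrist's pose just before it. camera_info takes no time and is no camera call.
- close_job(): hands the job in, once; it reports no verdict.
Trained networks look in the newest picture that a camera, given by its name, has taken for a name from the list of things; names that differ only in an ending like _2 or _b are one class to them, and where a whole thing is asked for, a point or a joint stands for the part that bears it (a point fixed in the world has none). Each returns a list of dicts, best first, with "conf" (0 to 1); they miss things now and then, are a little off and sometimes report something else, mostly with a low value. They report only what shows in the picture. A call takes as long as a camera call. They do not tell look-alikes from the thing itself.
- recognise(query, camera): "box" ([centre column, centre row, width, height] in pixels, round what is visible of it).
- silhouettes(query, camera): "mask" (384x512 bool, what is visible of it) and "box" ([centre column, centre row, width, height] in pixels, round what is visible of it).
- pinpoint(query, camera): "xy" ([column, row] in pixels: a listed point, or the origin of a listed thing).
The state is a dict: "time": time; "joint_positions": joint angles; "joint_vel": joint speeds; "joint_torque": joint torques, N m; "ee_pos": TCP position; "eef_rot": TCP orientation; "ft_force": force on the tool from outside, world axes, zero at the start; "torque": the same for the moment, N m; "width": finger opening in m.
Only numpy, scipy, OpenCV 4.12 (cv2) and the standard library are available. Lean on these libraries where they do the work, as an engineer would, in place of code of your own. Each camera call takes 0.05 s, during which the arm holds its last target. There are 200 camera calls.

TASK

Fill the green crate so that each of its three cells holds one upright jar: take the orange beaker out of the crate and nest it upright inside the other orange beaker on the bench, and slide the two loose jars along the bench through the open front into the two free cells until they no longer stick out. Never tip or lift a jar; leave the jar already in the crate, the beaker on the bench and the milk bottle beside the crate standing where they are.

Things in the scene. Friction and masses are not known exactly. Their poses are not given: they have to be found in the camera images.
- crate: green crate fixed to the bench: 3 cells in a row along y, no floor, walls 45 mm tall, 8 thick; closed at the back (+x), open in front (-x). Cells 112 mm wide inside; dividers run from x = -60 mm to the back wall, inner face at x = +54 mm. Origin: bench level, centre of the middle cell; jars are pushed in along +x. A yellow tab on the back wall (to 67 mm high) marks the cell empty at first
- cell0 (a point): centre of the right-hand cell (crate y = -120 mm), bench level, axes as the crate's. A jar against the back wall has its centre 6 mm beyond it in x
- cell1 (a point): centre of the middle cell, as cell0
- cell2 (a point): centre of the left-hand cell (crate y = +120 mm), as cell0
- jar_1: wide sealed jar, white with a blue band and a flat gold lid: body 96 mm diameter (straight to 84 mm up), lid 90 mm, 110 mm tall, 0.3 to 0.65 kg, too wide to grasp; origin: centre of its underside, z up. Friction on the bench about 0.6: push below half its height or it tips. Loose, on the bench in front of the crate, left.
- jar_2: wide sealed jar, white with a blue band and a flat gold lid: body 96 mm diameter (straight to 84 mm up), lid 90 mm, 110 mm tall, 0.3 to 0.65 kg, too wide to grasp; origin: centre of its underside, z up. Friction on the bench about 0.6: push below half its height or it tips. Loose, on the bench in front of the crate, right.
- jar_home: wide sealed jar, white with a blue band and a flat gold lid: body 96 mm diameter (straight to 84 mm up), lid 90 mm, 110 mm tall, 0.3 to 0.65 kg, too wide to grasp; origin: centre of its underside, z up. Friction on the bench about 0.6: push below half its height or it tips. Already standing in one of the cells; stays there.
- beaker: orange open plastic beaker, tapered: 95 mm tall, 40 mm outside diameter at the foot, 66 mm at the rim, wall 2.5 mm; origin: centre of its underside, z up. Stands in one of the crate's cells at the start; weighs about 60 g; its upper half is above the crate's walls.
- beaker_base: orange open plastic beaker, tapered: 95 mm tall, 40 mm outside diameter at the foot, 66 mm at the rim, wall 2.5 mm; origin: centre of its underside, z up. Stands alone on the bench left or right of the crate, about 160 g, loose. The other beaker nests in it by its taper, coming to rest with its underside about 33 to 38 mm above this one's underside.
- bottle_1: glass milk bottle with gold cap, 68 mm diameter, 169 mm tall, loose, on the bench left or right, on the other side from beaker_base; origin: centre of its underside. Bystander
Not all that is in view belongs to the job. Leave any pink look-alike of the jar_2 alone.

How it is judged:
By the outcome, as a careful person would: the job done as asked, in the order asked, and still so for the second after the job is handed in, with the robot touching nothing.
It also fails if it takes over 72 s, if anything falls off the work surface, if the arm or the gripper's body presses on something with over 40 N, if the wrist force passes 120 N, or if a joint passes its speed limit or range.

## Working session

There is one attempt and no reset: what is moved stays moved. The work goes in short steps, Python scripts to look and compute and a tool call to move; the robot and the scene stay as the last step left them, time stands still between calls to the robot, and variables do not carry over. Pictures are saved under pics/ and viewed, about 8 in all and at most 12, crops included, and the job is handed in when it is done.

Besides the shell and the picture viewer there is one more tool, called by a JSON object that holds its "op" and its "data", one argument or row to a line. carry_out: Moves the arm, as the interface text tells. Its arguments: {"type":"object","properties":{"rows":{"type":"array","items":{"type":"array","items":{"type":"number"}}},"force":{"type":"number"}},"required":["rows"]}

```bash
ls; mkdir -p pics; python3 - <<'E'
from bench import *
import cv2,numpy as np
s=read_state();print(s['time'],s['ee_pos'],s['eef_rot'],s['width'])
a=camera("scene");b=camera("top")
cv2.imwrite('pics/scene.png',a);cv2.imwrite('pics/top.png',b)
for c in("scene","top"):
    i=camera_info(c);print(c,i['fx'],i['dist_coeffs'],np.round(i['extrinsics'],3).tolist())
    for q in("jar_1","beaker","bottle_1","crate"):
        print(c,q,[(np.round(d['box']).tolist(),round(d['conf'],2)) for d in recognise(q,c)])
    for q in("jar_1","beaker","bottle_1","crate","cell0","cell1","cell2"):
        print(c,q,[(np.round(d['xy'],1).tolist(),round(d['conf'],2)) for d in pinpoint(q,c)])
print(read_state()['time'])
E
```

```text
pics
0.0 [0.22634135 0.58216083 0.20876816] [ 8.25327813e-01  5.64653466e-01 -5.48275118e-04  4.04993750e-04] 0.08719351698455886
scene 390.74153293216574 [-0.04670665  0.          0.          0.          0.        ] [[0.51, 0.552, -0.66, 1.263], [0.86, -0.333, 0.387, -0.452], [-0.006, -0.765, -0.644, 0.813], [0.0, 0.0, 0.0, 1.0]]
scene jar_1 [([222.0, 192.0, 33.0, 49.0], 0.91), ([167.0, 174.0, 36.0, 32.0], 0.87), ([273.0, 173.0, 26.0, 42.0], 0.82), ([176.0, 210.0, 38.0, 49.0], 0.65)]
scene beaker [([331.0, 210.0, 24.0, 35.0], 0.82), ([275.0, 174.0, 28.0, 40.0], 0.16)]
scene bottle_1 [([151.0, 237.0, 30.0, 62.0], 0.88)]
scene crate [([292.0, 240.0, 136.0, 71.0], 0.59)]
scene jar_1 [([276.5, 186.2], 0.89), ([224.3, 206.6], 0.7), ([176.0, 221.4], 0.65), ([169.4, 196.5], 0.63)]
scene beaker [([329.5, 221.7], 0.77)]
scene bottle_1 [([154.3, 258.0], 0.79)]
scene crate [([292.2, 236.6], 0.59)]
scene cell0 [([256.9, 252.0], 0.81), ([326.2, 223.6], 0.6)]
scene cell1 [([256.9, 252.0], 0.81), ([326.2, 223.6], 0.6)]
scene cell2 [([256.9, 252.0], 0.81), ([326.2, 223.6], 0.6)]
top 357.09099536208015 [-0.01760719  0.          0.          0.          0.        ] [[0.011, -0.982, 0.188, 0.305], [-1.0, -0.011, 0.004, -0.006], [-0.002, -0.188, -0.982, 0.884], [0.0, 0.0, 0.0, 1.0]]
top jar_1 [([223.0, 202.0, 45.0, 43.0], 0.85), ([351.0, 267.0, 51.0, 45.0], 0.84), ([366.0, 202.0, 54.0, 45.0], 0.73), ([304.0, 201.0, 50.0, 45.0], 0.6)]
top beaker [([204.0, 108.0, 28.0, 38.0], 0.61)]
top bottle_1 [([412.0, 161.0, 53.0, 41.0], 0.74)]
top crate [([254.0, 118.0, 149.0, 58.0], 0.89)]
top jar_1 [([225.7, 202.8], 0.86), ([346.2, 264.2], 0.69), ([357.7, 204.3], 0.65), ([301.6, 200.8], 0.62)]
top beaker []
top bottle_1 [([400.8, 168.7], 0.83)]
top crate []
top cell0 []
top cell1 []
top cell2 []
1.2
```

View pics/scene.png

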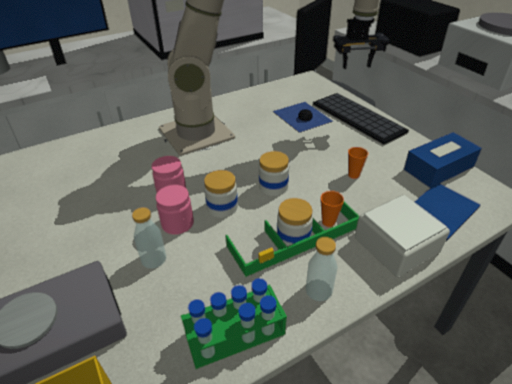

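View pics/top.png

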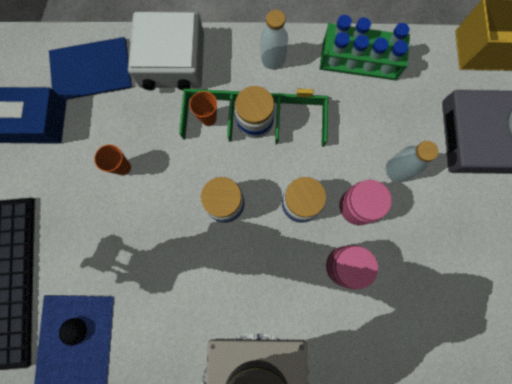

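The scene view shows the orange beaker in the crate's left cell at top (204,105), and the base beaker on the bench at left (110,158). jar_home is in the middle cell (254,105) and the empty cell with the yellow tab is on the right. The loose jars are at (222,197) and (304,197). 

Possible mix-ups: the pink look-alikes at (366,202) and (352,267), and a second bottle behind the crate at (273,40). The milk bottle beside the crate is at (408,160).

```bash
cat > h.py <<'E'
import numpy as np,cv2
from bench import *
from scipy.spatial.transform import Rotation as R
def cam(name):
    i=camera_info(name);K=np.array([[i['fx'],0,i['cx']],[0,i['fy'],i['cy']],[0,0,1]]);D=np.array(i['dist_coeffs'],float)
    if 'extrinsics' in i: T=np.array(i['extrinsics'])
    else:
        s=read_state();T=np.eye(4);T[:3,:3]=R.from_quat(s['eef_rot']).as_matrix();T[:3,3]=s['ee_pos'];T=T@np.array(i['tool_from_camera'])
    return K,D,T
def plane(c,uv,z):
    K,D,T=c;p=cv2.undistortPoints(np.array(uv,float).reshape(-1,1,2),K,D)[:,0]
    d=np.c_[p,np.ones(len(p))]@T[:3,:3].T
    return T[:3,3]+d*((z-T[2,3])/d[:,2:])
def proj(c,P):
    K,D,T=c;M=np.linalg.inv(T);return cv2.projectPoints(np.array(P,float).reshape(-1,1,3),cv2.Rodrigues(M[:3,:3])[0],M[:3,3],K,D)[0][:,0]
def rect(img,c,z,x0,x1,y0,y1,s=1000):
    # rows: x from x1 down to x0; cols: y from y1 down to y0
    xs=np.arange(x1,x0,-1/s);ys=np.arange(y1,y0,-1/s);Y,X=np.meshgrid(ys,xs)
    uv=proj(c,np.c_[X.ravel(),Y.ravel(),np.full(X.size,z)]).astype(np.float32).reshape(*X.shape,2)
    return cv2.remap(img,uv[...,0],uv[...,1],cv2.INTER_LINEAR)
def circ(img,c,z,lo,hi,minA=100):
    m=cv2.inRange(cv2.cvtColor(img,cv2.COLOR_BGR2HSV),np.array(lo),np.array(hi))
    n,l,st,ce=cv2.connectedComponentsWithStats(m)
    out=[]
    for k in range(1,n):
        if st[k,4]>minA:
            ct=np.argwhere(l==k)[:,::-1];h=cv2.convexHull(ct.astype(np.int32))
            w=plane(c,h[:,0],z)[:,:2]*1000;(a,b),r=cv2.minEnclosingCircle(w.astype(np.float32))
            out.append((np.round(ce[k]).tolist(),int(st[k,4]),round(a,1),round(b,1),round(2*r,1)))
    return out
E
python3 - <<'E'
from h import *
im=cv2.imread('pics/top.png');c=cam('top')
print('gold',circ(im,c,.110,(12,90,90),(22,255,255)))
print('orange',circ(im,c,.095,(2,150,60),(11,255,255)))
r=rect(im,c,.045,.38,.72,-.25,.45)
cv2.imwrite('pics/rect.png',r)
E
```

```text
gold [([474.0, 33.0], 558, 842.7, -512.4, 170.7), ([275.0, 18.0], 271, 877.5, -35.3, 51.9), ([254.0, 104.0], 1091, 653.9, 12.2, 90.9), ([427.0, 151.0], 349, 545.4, -380.1, 50.6), ([221.0, 197.0], 1262, 435.9, 81.8, 88.8), ([305.0, 197.0], 1278, 437.1, -104.9, 90.7)]
orange [([204.0, 105.0], 483, 648.6, 134.5, 81.5), ([111.0, 156.0], 385, 525.0, 343.8, 65.9)]
```

View pics/rect.png

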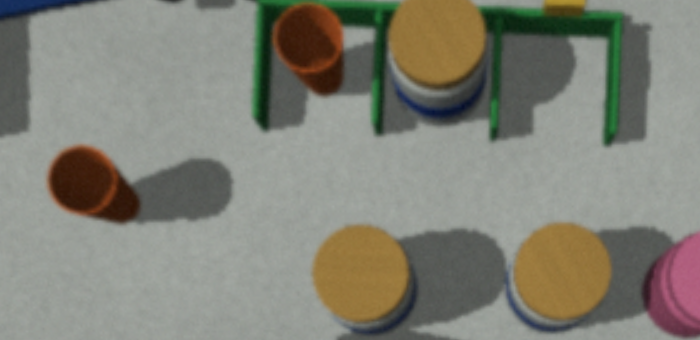

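```bash
cat > fit.py <<'E'
from h import *
from scipy.optimize import minimize
def hull(m,c,P):
    cv2.fillConvexPoly(m,cv2.convexHull(np.round(proj(c,P)*16).astype(np.int32)),255,cv2.LINE_AA,4)
def crateP(p):
    x,y,t=p;B=[(54,62,-184,184)]+[(-60,58,v-4,v+4) for v in(-180,-60,60,180)];o=[]
    for a,b,e,f in B:
        q=np.array([(i,j,k) for i in(a,b) for j in(e,f) for k in(0,45)])/1000
        o.append(np.c_[x+q[:,0]*np.cos(t)-q[:,1]*np.sin(t),y+q[:,0]*np.sin(t)+q[:,1]*np.cos(t),q[:,2]])
    return o
def beakP(p):
    a=np.linspace(0,6.28,40);return [np.r_[np.c_[p[0]+.033*np.cos(a),p[1]+.033*np.sin(a),a*0+.095],np.c_[p[0]+.02*np.cos(a),p[1]+.02*np.sin(a),a*0]]]
def fit(mask,c,f,p0,step,ign=None):
    M=cv2.GaussianBlur(mask,(0,0),1).astype(float)/255;w=np.ones_like(M) if ign is None else 1-(ign>0)
    def cost(p):
        m=np.zeros(mask.shape,np.uint8)
        for P in f(p):hull(m,c,P)
        return float((w*(cv2.GaussianBlur(m,(0,0),1)/255.-M)**2).sum())
    s=np.array([p0]+[np.array(p0)+np.eye(len(p0))[k]*step[k] for k in range(len(p0))])
    r=minimize(cost,p0,method='Nelder-Mead',options=dict(initial_simplex=s,xatol=1e-4,fatol=1e-2,maxiter=400))
    return r.x,r.fun,M.sum()
E
python3 - <<'E'
from fit import *
for n in("top","scene"):
    im=cv2.imread(f'pics/{n}.png');c=cam(n);hsv=cv2.cvtColor(im,cv2.COLOR_BGR2HSV)
    g=cv2.inRange(hsv,(50,110,25),(85,255,255));o=cv2.inRange(hsv,(1,150,40),(12,255,255))
    def roi(m,P,pad):
        uv=proj(c,np.vstack(P));a=uv.min(0)-pad;b=uv.max(0)+pad;z=np.zeros_like(m);s=np.s_[int(a[1]):int(b[1]),int(a[0]):int(b[0])];z[s]=m[s];return z
    ign=np.zeros_like(g)
    P=[np.array([(a*.048+X,b*.048+Y,k) for a in(-1,1) for b in(-1,1) for k in(0,.11)]) for X,Y in((.654,.012),)]
    for q in P+beakP((.63,.13)):hull(ign,c,q)
    print(n,'crate',fit(roi(g,crateP((.65,.012,-.038)),6),c,crateP,(.65,.012,-.038),(.01,.01,.03),ign))
    for b in((.63,.13),(.525,.34)):
        print(n,'beaker',fit(roi(o,beakP(b),12),c,beakP,b,(.01,.01)))
    print(n,'gold',circ(im,c,.110,(12,90,90),(22,255,255)))
c=cam('top')
print('bottle cap@.169',plane(c,[(427,151)],.169)[0],'pink@.11',plane(c,[(369,200),(355,267)],.11))
i=camera_info('wrist');print(np.round(i['tool_from_camera'],3).tolist(),i['fx'])
E
```

```text
top crate (array([ 0.6565586 ,  0.0128267 , -0.05954526]), np.float64(509.72364475201846), np.float64(1331.070588235294))
top beaker (array([0.6607046, 0.1334715]), np.float64(66.16964244521338), np.float64(650.0039215686274))
top beaker (array([0.52688582, 0.34664047]), np.float64(89.66963475586313), np.float64(709.992156862745))
top gold [([474.0, 33.0], 558, 842.7, -512.4, 170.7), ([275.0, 18.0], 271, 877.5, -35.3, 51.9), ([254.0, 104.0], 1091, 653.9, 12.2, 90.9), ([427.0, 151.0], 349, 545.4, -380.1, 50.6), ([221.0, 197.0], 1262, 435.9, 81.8, 88.8), ([305.0, 197.0], 1278, 437.1, -104.9, 90.7)]
scene crate (array([ 0.65067881,  0.01351376, -0.02272882]), np.float64(469.81030372933486), np.float64(1845.9686274509804))
scene beaker (array([0.65652618, 0.13279134]), np.float64(555.5777008842753), np.float64(70.95686274509804))
scene beaker (array([0.52451297, 0.34726053]), np.float64(412.8857977700884), np.float64(65.95686274509804))
scene gold [([356.0, 161.0], 420, 578.5, 289.6, 171.5), ([274.0, 161.0], 499, 446.7, 77.2, 110.9), ([219.0, 181.0], 597, 448.3, -109.3, 108.0), ([331.0, 207.0], 600, 701.0, 92.7, 147.7), ([295.0, 211.0], 727, 662.1, 4.3, 103.0), ([141.0, 215.0], 236, 467.2, -349.5, 60.2), ([326.0, 246.0], 272, 802.2, -1.9, 54.8)]
bottle cap@.169 [ 0.5266627  -0.35245943  0.169     ] pink@.11 [[ 0.43140547 -0.24413519  0.11      ]
 [ 0.28705696 -0.20783312  0.11      ]]
[[1.0, -0.0, 0.001, 0.0], [-0.0, 0.966, 0.257, -0.069], [-0.001, -0.257, 0.966, -0.175], [0.0, 0.0, 0.0, 1.0]] 298.64178723532405
```

{"op": "carry_out", "data": {
  "rows": [
    [-1, -0.45, 0.9, 0, 0],
    [-1, -0.45, 0.9, 0, 0],
    [-1, -0.45, 0.9, 0, 0],
    [-1, -0.45, 0.9, 0, 0],
    [-1, -0.45, 0.9, 0, 0],
    [-1, -0.45, 0.9, 0, 0],
    [-1, -0.45, 0.9, 0, 0],
    [-1, -0.45, 0.9, 0, 0],
    [-1, -0.45, 0.9, 0, 0],
    [-1, -0.45, 0.9, 0, 0],
    [-1, -0.45, 0.9, 0, 0],
    [-1, -0.45, 0.9, 0, 0],
    [-1, -0.45, 0.9, 0, 0],
    [-1, -0.45, 0.9, 0, 0],
    [-1, -0.45, 0.9, 0, 0],
    [-1, -0.45, 0.9, 0, 0],
    [-1, -0.45, 0.9, 0, 0],
    [-1, -0.45, 0.9, 0, 0],
    [-1, -0.45, 0.9, 0, 0],
    [-1, 0, 0, 0, 0]
  ],
  "force": 10
}}

```text
time: 2.87
ee_pos: [0.6276, 0.1397, 0.2088]
eef_rot: [0.823, 0.568, 0.001, -0.001]
ft_force: [0.4, 0.3, -0.4]
width: 0.0871
```

```bash
cat >> h.py <<'E'
def go(x,y,z,ang=None):
    s=read_state();Rm=R.from_quat(s['eef_rot']).as_matrix();d=Rm.T@(np.array([x,y,z])-s['ee_pos'])/.03
    a=np.degrees(np.arctan2(Rm[1,0],Rm[0,0]))
    print('t',round(s['time'],2),'pos',np.round(s['ee_pos'],4),'toolx',round(a,1),'tilt',np.round(Rm[:,2],3),'w',round(s['width'],4),'F',np.round(s['ft_force'],1),'units to go',np.round(d,2), None if ang is None else round(((a-ang+90)%180-90)/5,2))
E
python3 - <<'E'
from fit import *
go(.66,.134,.089)
im=camera('wrist');c=cam('wrist');cv2.imwrite('pics/w1.png',im)
o=cv2.inRange(cv2.cvtColor(im,cv2.COLOR_BGR2HSV),(1,150,40),(12,255,255))
print(o.sum()/255,circ(im,c,.095,(1,150,40),(12,255,255)))
print(fit(o,c,beakP,(.66,.134),(.008,.008)),proj(c,[(.66,.134,.095)]))
E
```

```text
t 2.87 pos [0.6276 0.1397 0.2088] toolx 69.3 tilt [ 0.002  0.003 -1.   ] w 0.0871 F [ 0.4  0.3 -0.4] units to go [0.19 1.07 4.  ] None
6455.0 [([419.0, 23.0], 3392, 531.6, 336.8, 91.2), ([261.0, 217.0], 3063, 656.5, 136.7, 71.6)]
(array([0.65944926, 0.13677271]), np.float64(3151.0087966166857), np.float64(6456.298039215686)) [[259.02444697 220.94838035]]
```

View pics/w1.png

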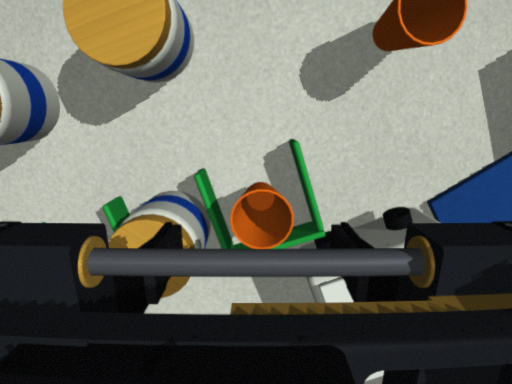

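{"op": "carry_out", "data": {
  "rows": [
    [-1, 0.14, 0.5, 0, 0],
    [-1, 0.13, 0.5, 0, 0],
    [-1, 0, 0, 0, 0],
    [-1, 0, 0, 0.7, 0],
    [-1, 0, 0, 0.7, 0],
    [-1, 0, 0, 0.6, 0],
    [-1, 0, 0, 0, 0]
  ]
}}

```text
time: 3.5
ee_pos: [0.6557, 0.146, 0.1481]
eef_rot: [0.821, 0.571, 0.003, -0.003]
ft_force: [-1.2, -0.4, -1.3]
width: 0.0869
```

```bash
python3 - <<'E'
from h import *
go(.6595,.1365,.079)
E
```

```text
t 3.5 pos [0.6557 0.146  0.1481] toolx 69.6 tilt [ 0.001  0.008 -1.   ] w 0.0869 F [-1.2 -0.4 -1.3] units to go [-0.27  0.23  2.3 ] None
```

{"op": "carry_out", "data": {
  "rows": [
    [-1, -0.27, 0.23, 0, 0],
    [-1, 0, 0, 0, 0],
    [-1, 0, 0, 0.5, 0],
    [-1, 0, 0, 0.5, 0],
    [-1, 0, 0, 0, 0]
  ]
}}

```text
time: 3.92
ee_pos: [0.6604, 0.1374, 0.1233]
eef_rot: [0.82, 0.572, 0.006, -0.003]
ft_force: [-0.7, -0.1, -0.2]
width: 0.0872
```

```bash
python3 - <<'E'
from h import *
go(.6595,.1365,.079)
E
```

```text
t 3.92 pos [0.6604 0.1374 0.1233] toolx 69.8 tilt [ 0.007  0.011 -1.   ] w 0.0872 F [-0.7 -0.1 -0.2] units to go [-0.06 -0.02  1.47] None
```

{"op": "carry_out", "data": {
  "rows": [
    [-1, -0.03, 0, 0.5, 0],
    [-1, -0.03, 0, 0.5, 0],
    [-1, 0, 0, 0.4, 0],
    [-1, 0, 0, 0.2, 0],
    [-1, 0, 0, 0, 0]
  ]
}}

```text
time: 4.33
ee_pos: [0.6637, 0.1368, 0.0817]
eef_rot: [0.82, 0.572, 0.01, -0.001]
ft_force: [-0.0, -0.1, -0.4]
width: 0.087
```

```bash
python3 - <<'E'
from h import *
go(.6595,.1365,.079)
E
```

```text
t 4.33 pos [0.6637 0.1368 0.0817] toolx 69.8 tilt [ 0.016  0.014 -1.   ] w 0.087 F [-0.  -0.1 -0.4] units to go [-0.06 -0.13  0.09] None
```

{"op": "carry_out", "data": {
  "rows": [
    [-1, -0.05, -0.13, 0.05, 0],
    [-1, 0, 0, 0, 0],
    [0.5, 0, 0, 0, 0],
    [0.5, 0, 0, 0, 0],
    [0.5, 0, 0, 0, 0],
    [0.5, 0, 0, 0, 0],
    [0.5, 0, 0, 0, 0],
    [0.5, 0, 0, 0, 0]
  ],
  "force": 8
}}

```text
time: 5.0
ee_pos: [0.661, 0.1374, 0.0845]
eef_rot: [0.82, 0.572, 0.013, -0.001]
ft_force: [0.3, 0.1, 0.4]
width: 0.0546
```

```bash
python3 - <<'E'
from h import *
go(.6595,.1365,.079)
E
```

```text
t 5.0 pos [0.661  0.1374 0.0845] toolx 69.8 tilt [ 0.02   0.016 -1.   ] w 0.0546 F [0.3 0.1 0.4] units to go [-0.05 -0.04  0.18] None
```

{"op": "carry_out", "data": {
  "rows": [
    [0.5, 0, 0, 0, 0],
    [0.5, 0, 0, -0.4, 0],
    [0.5, 0, 0, -0.7, 0],
    [0.5, 0, 0, -0.7, 0]
  ]
}}

```text
time: 5.33
ee_pos: [0.657, 0.1359, 0.1362]
eef_rot: [0.82, 0.572, 0.009, -0.002]
ft_force: [0.4, 1.0, 0.7]
width: 0.0283
```

```bash
python3 - <<'E'
from h import *
go(.6595,.1365,.079)
im=camera('wrist');cv2.imwrite('pics/w2.png',im)
E
```

```text
t 5.33 pos [0.657  0.1359 0.1362] toolx 69.8 tilt [ 0.012  0.013 -1.   ] w 0.0283 F [0.4 1.  0.7] units to go [0.02 0.06 1.91] None
```

View pics/w2.png

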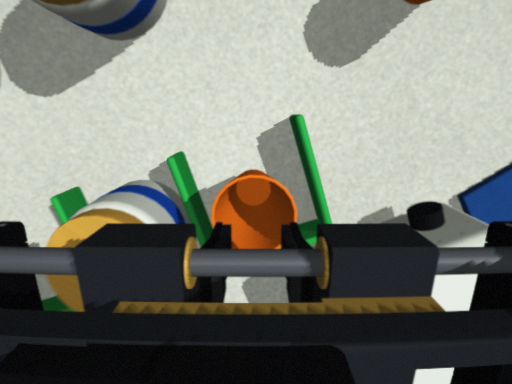

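```bash
python3 - <<'E'
from fit import *
im=cv2.imread('pics/w2.png');c=cam('wrist');s=read_state()
o=cv2.inRange(cv2.cvtColor(im,cv2.COLOR_BGR2HSV),(1,150,40),(12,255,255));o[:60]=0
print(fit(o,c,beakP,(.655,.136),(.008,.008)))
Rm=R.from_quat(s['eef_rot']).as_matrix();p=s['ee_pos']
print('tcp px',proj(c,[p]),'below tcp@.095',proj(c,[p+Rm[:,2]*.041]),'tip',proj(c,[p+Rm[:,2]*.014]))
ys,xs=np.nonzero(o);print(xs.min(),xs.max(),ys.min(),ys.max())
for q in("scene","top"):
    im=camera(q);cc=cam(q);cv2.imwrite(f'pics/{q}2.png',im)
    o=cv2.inRange(cv2.cvtColor(im,cv2.COLOR_BGR2HSV),(1,150,40),(12,255,255));print(q,circ(im,cc,.095,(1,150,40),(12,255,255)))
im=np.hstack([cv2.resize(cv2.imread('pics/scene2.png')[130:290,220:400],None,fx=2.2,fy=2.2),cv2.resize(cv2.imread('pics/top2.png')[60:220,80:260],None,fx=2.2,fy=2.2)])
cv2.imwrite('pics/c2.png',im)
E
```

```text
(array([0.66455821, 0.13362031]), np.float64(699.0636524413687), np.float64(4517.145098039216))
tcp px [[255.36280774 230.63442762]] below tcp@.095 [[255.42820187 210.59991763]] tip [[255.38799876 222.90829037]]
211 296 170 248
scene []
top [([210.0, 111.0], 230, 642.1, 118.8, 65.7)]
```

View pics/c2.png

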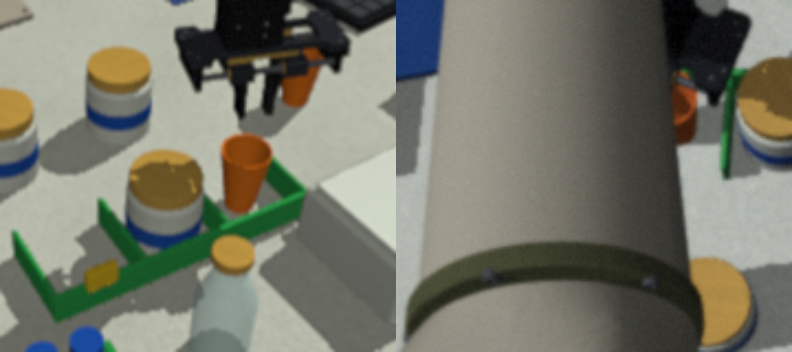

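The grasp missed: the beaker is still upright in its cell at about (.662,.134). I'll open the gripper, go down again, and check whether the fingers straddle the beaker before closing.

{"op": "carry_out", "data": {
  "rows": [
    [-1, 0, 0, -0.2, 0],
    [-1, 0, 0, 0, 0],
    [-1, 0, 0, 0, 0],
    [-1, 0, 0, 0, 0],
    [-1, 0, 0.1, 0, 0],
    [-1, 0, 0.1, 0, 0],
    [-1, 0, 0, 0.5, 0],
    [-1, 0, 0, 0.5, 0],
    [-1, 0, 0, 0.5, 0],
    [-1, 0, 0, 0.4, 0],
    [-1, 0, 0, 0.2, 0]
  ]
}}

```text
time: 6.4
ee_pos: [0.6664, 0.1339, 0.078]
eef_rot: [0.82, 0.572, 0.011, -0.001]
ft_force: [-0.1, 0.3, -0.3]
width: 0.0844
```

```bash
python3 - <<'E'
from h import *
go(.662,.134,.079)
im=camera('scene');w=camera('wrist')
cv2.imwrite('pics/c3.png',np.hstack([cv2.resize(im[110:290,220:400],None,fx=2,fy=2),cv2.resize(w[100:300,140:372],None,fx=1.8,fy=1.8)]))
E
```

```text
t 6.4 pos [0.6664 0.1339 0.078 ] toolx 69.7 tilt [ 0.016  0.014 -1.   ] w 0.0844 F [-0.1  0.3 -0.3] units to go [-0.05 -0.14 -0.03] None
```

View pics/c3.png

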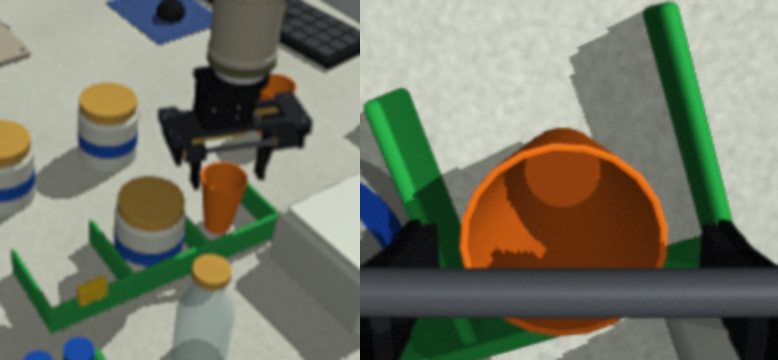

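```bash
python3 - <<'E'
from h import *
s=read_state();Rm=R.from_quat(s['eef_rot']).as_matrix();p=s['ee_pos']
f=lambda l:p+Rm@np.array(l)
c=cam('scene');w=cam('wrist')
for n,l in(('tipL',(.0435,0,.014)),('tipR',(-.0435,0,.014)),('tcp',(0,0,0))):
    print(n,(proj(c,[f(l)])-[220,110])*2,360*np.array([1,0])+(proj(w,[f(l)])-[140,100])*1.8)
for P in((.662,.134,.095),(.662,.134,0)):print('cup',(proj(c,[P])-[220,110])*2,[360,0]+(proj(w,[P])-[140,100])*1.8)
E
```

```text
tipL [[254.80436547 189.94048361]] [[683.89010117 221.08325664]]
tipR [[195.8692923  198.60464783]] [[451.49143391 221.10863498]]
tcp [[226.43850376 186.85691988]] [[567.65199138 235.14023984]]
cup [[225.95949027 176.29047765]] [[564.21391601 243.51753399]]
cup [[218.57782236 224.83401741]] [[562.08524285 166.40586289]]
```

```bash
python3 - <<'E'
import bench;print([n for n in dir(bench) if not n.startswith('_')], getattr(bench,'tip_reach',None))
from h import *
s=read_state();print(list(s));Rm=R.from_quat(s['eef_rot']).as_matrix();p=s['ee_pos'];c=cam('scene')
im=camera('scene')[130:230,280:380];im=cv2.resize(im,None,fx=6,fy=6,interpolation=cv2.INTER_CUBIC)
for x in(-.0435,.0435):
  for z,col in((.014,(0,0,255)),(0,(255,0,255)),(-.005,(0,255,255)),(-.056,(255,255,0))):
    u=((proj(c,[p+Rm@np.array([x,0,z])])[0]-[280,130]+.5)*6).astype(int);cv2.circle(im,tuple(int(v) for v in u),4,col,-1)
cv2.imwrite('pics/c4.png',im)
E
```

```text
['PlanningError', 'camera', 'camera_info', 'close_job', 'pinpoint', 'read_state', 'recognise', 'silhouettes', 'tip_reach'] 0.014
['time', 'joint_positions', 'joint_vel', 'joint_torque', 'ee_pos', 'eef_rot', 'ft_force', 'torque', 'width']
```

View pics/c4.png

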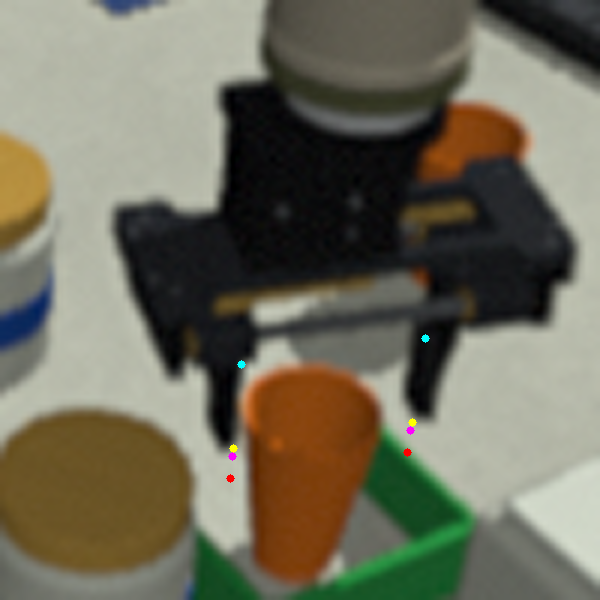

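Overlaid on the scene view, the real fingertips sit about 19 mm higher than the pose predicts, at crop (227,445) and (422,415) against predicted rows 478 and 452. That explains the miss: the fingers closed right at the rim. I'll go 18 mm lower and close again.

{"op": "carry_out", "data": {
  "rows": [
    [-1, -0.05, -0.15, 0.35, 0],
    [-1, 0, 0, 0.3, 0],
    [-1, 0, 0, 0.1, 0],
    [0.5, 0, 0, 0.02, 0],
    [0.5, 0, 0, 0.02, 0],
    [0.5, 0, 0, 0.02, 0],
    [0.5, 0, 0, 0.02, 0],
    [0.5, 0, 0, 0.02, 0],
    [0.5, 0, 0, 0.02, 0]
  ],
  "force": 12
}}

```text
time: 7.3
ee_pos: [0.6646, 0.1347, 0.0554]
eef_rot: [0.82, 0.572, 0.014, 0.0]
ft_force: [-1.2, -0.4, 4.3]
width: 0.0647
```

```bash
python3 - <<'E'
from h import *
go(.662,.134,.062)
E
```

```text
t 7.3 pos [0.6646 0.1347 0.0554] toolx 69.7 tilt [ 0.023  0.016 -1.   ] w 0.0647 F [-1.2 -0.4  4.3] units to go [-0.05 -0.07 -0.22] None
```

{"op": "carry_out", "data": {
  "rows": [
    [0.5, 0, 0, -0.1, 0],
    [0.5, 0, 0, -0.4, 0],
    [0.5, 0, 0, -0.7, 0],
    [0.5, 0, 0, -0.8, 0],
    [0.5, 0, 0, -0.8, 0],
    [0.5, 0, 0, -0.8, 0],
    [0.5, 0, 0, -0.8, 0],
    [0.5, 0, 0, -0.4, 0],
    [0.5, 0, 0, 0, 0]
  ]
}}

```text
time: 8.05
ee_pos: [0.6596, 0.1325, 0.2109]
eef_rot: [0.82, 0.572, 0.014, -0.0]
ft_force: [-0.2, 0.5, -0.1]
width: 0.0642
```

```bash
python3 - <<'E'
from h import *
go(.526,.346,.17)
s=read_state();Rm=R.from_quat(s['eef_rot']).as_matrix();p=s['ee_pos'];c=cam('scene')
im=camera('scene');u=proj(c,[p])[0].astype(int);o=u-[55,55]
im=cv2.resize(im[o[1]:o[1]+110,o[0]:o[0]+110],None,fx=5,fy=5,interpolation=cv2.INTER_CUBIC)
for x in(-.0435,.0435):
  for z,col in((.014,(0,0,255)),(-.056,(255,255,0))):
    v=((proj(c,[p+Rm@np.array([x,0,z])])[0]-o+.5)*5).astype(int);cv2.circle(im,tuple(int(a) for a in v),4,col,-1)
cv2.imwrite('pics/c5.png',im)
E
```

```text
t 8.05 pos [0.6596 0.1325 0.2109] toolx 69.7 tilt [ 0.022  0.016 -1.   ] w 0.0642 F [-0.2  0.5 -0.1] units to go [ 5.1  -6.67  1.38] None
```

View pics/c5.png

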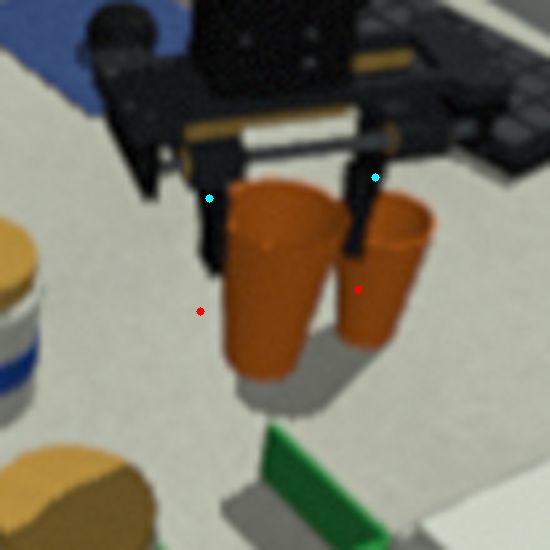

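The beaker is held, with the fingertips about 58 mm up its side. Next I'll carry it over the base beaker.

{"op": "carry_out", "data": {
  "rows": [
    [0.5, 0.3, -0.4, 0, 0],
    [0.5, 0.55, -0.72, 0, 0],
    [0.5, 0.55, -0.72, 0, 0],
    [0.5, 0.55, -0.72, 0, 0],
    [0.5, 0.55, -0.72, 0, 0],
    [0.5, 0.55, -0.72, 0, 0],
    [0.5, 0.55, -0.72, 0, 0],
    [0.5, 0.55, -0.72, 0, 0],
    [0.5, 0.55, -0.72, 0, 0],
    [0.5, 0.3, -0.4, 0, 0],
    [0.5, 0, 0, 0, 0]
  ]
}}

```text
time: 9.02
ee_pos: [0.5078, 0.3537, 0.1955]
eef_rot: [0.82, 0.572, 0.003, -0.002]
ft_force: [0.8, 0.2, -0.2]
width: 0.0644
```

```bash
python3 - <<'E'
from fit import *
go(.526,.346,.17)
s=read_state()
im=camera('wrist');c=cam('wrist');cv2.imwrite('pics/w6.png',im)
o=cv2.inRange(cv2.cvtColor(im,cv2.COLOR_BGR2HSV),(1,150,40),(12,255,255))
print(circ(im,c,.095,(1,150,40),(12,255,255)),circ(im,c,s['ee_pos'][2]+.04,(1,150,40),(12,255,255)))
print('base rim expected',proj(c,[(.526,.346,.095),(.526,.346,0)]),'held rim/foot',proj(c,[s['ee_pos']+[0,0,.04],s['ee_pos']-[0,0,.055]]))
cv2.imwrite('pics/w6c.png',im)
E
```

```text
t 9.02 pos [0.5078 0.3537 0.1955] toolx 69.8 tilt [ 0.003  0.006 -1.   ] w 0.0644 F [ 0.8  0.2 -0.2] units to go [-0.04  0.66  0.85] None
[([255.0, 221.0], 5921, 555.8, 335.8, 132.5), ([254.0, 288.0], 2527, 594.2, 320.6, 123.4)] [([255.0, 221.0], 5921, 498.2, 356.2, 64.9), ([254.0, 288.0], 2527, 517.0, 348.7, 60.4)]
base rim expected [[254.84525447 210.17711334]
 [254.62112976 187.39883454]] held rim/foot [[257.59968921 258.6392741 ]
 [256.19207432 204.02585708]]
```

View pics/w6c.png

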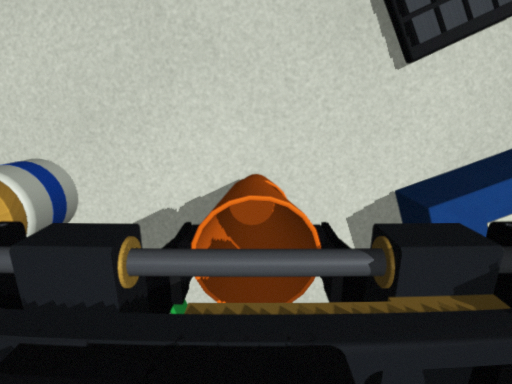

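{"op": "carry_out", "data": {
  "rows": [
    [0.5, -0.04, 0.4, 0, 0],
    [0.5, 0, 0.3, 0, 0],
    [0.5, 0, 0, 0, 0]
  ]
}}

```text
time: 9.32
ee_pos: [0.5298, 0.3406, 0.1936]
eef_rot: [0.82, 0.572, 0.001, -0.001]
ft_force: [0.4, -0.2, -0.8]
width: 0.0651
```

```bash
python3 - <<'E'
from h import *
go(.528,.345,.096)
E
```

```text
t 9.32 pos [0.5298 0.3406 0.1936] toolx 69.7 tilt [ 0.002  0.002 -1.   ] w 0.0651 F [ 0.4 -0.2 -0.8] units to go [ 0.11 -0.11  3.25] None
```

{"op": "carry_out", "data": {
  "rows": [
    [0.5, 0.11, -0.11, 0.3, 0],
    [0.5, 0, 0, 0.5, 0],
    [0.5, 0, 0, 0.5, 0],
    [0.5, 0, 0, 0.4, 0],
    [0.5, 0, 0, 0.1, 0]
  ]
}}

```text
time: 9.73
ee_pos: [0.533, 0.3398, 0.1363]
eef_rot: [0.824, 0.567, 0.002, 0.001]
ft_force: [0.1, 0.4, -1.2]
width: 0.0651
```

```bash
python3 - <<'E'
from h import *
go(.528,.345,.096)
E
```

```text
t 9.73 pos [0.533  0.3398 0.1363] toolx 69.1 tilt [ 0.004  0.002 -1.   ] w 0.0651 F [ 0.1  0.4 -1.2] units to go [ 0.1  -0.22  1.34] None
```

{"op": "carry_out", "data": {
  "rows": [
    [0.5, 0.1, -0.2, 0.1, 0],
    [0.5, 0, -0.03, 0.4, 0],
    [0.5, 0, -0.03, 0.4, 0],
    [0.5, 0, 0, 0.2, 0]
  ]
}}

```text
time: 10.07
ee_pos: [0.5271, 0.3467, 0.1015]
eef_rot: [0.824, 0.567, 0.004, 0.0]
ft_force: [-0.0, 3.2, 5.4]
width: 0.065
```

```bash
python3 - <<'E'
from h import *
go(.528,.345,.096)
E
```

```text
t 10.07 pos [0.5271 0.3467 0.1015] toolx 69.0 tilt [ 0.006  0.004 -1.   ] w 0.065 F [-0.   3.2  5.4] units to go [-0.04  0.05  0.18] None
```

{"op": "carry_out", "data": {
  "rows": [
    [0.5, 0.08, 0, 0.05, 0],
    [0.5, 0.02, 0, 0.1, 0]
  ]
}}

```text
time: 10.23
ee_pos: [0.5281, 0.3505, 0.0962]
eef_rot: [0.824, 0.567, 0.004, -0.0]
ft_force: [-0.4, 1.1, 2.8]
width: 0.0645
```

```bash
python3 - <<'E'
from h import *
go(.528,.345,.096)
E
```

```text
t 10.23 pos [0.5281 0.3505 0.0962] toolx 69.1 tilt [ 0.006  0.005 -1.   ] w 0.0645 F [-0.4  1.1  2.8] units to go [-0.17  0.06  0.01] None
```

{"op": "carry_out", "data": {
  "rows": [
    [-0.7, 0, 0, 0, 0],
    [-0.8, 0, 0, 0, 0],
    [-1, 0, 0, 0, 0],
    [-1, 0, 0, 0, 0],
    [-1, 0, 0, 0, 0],
    [-1, 0, 0, -0.3, 0],
    [-1, 0, 0, -0.7, 0],
    [-1, 0, 0, -0.9, 0],
    [-1, 0, 0, -0.9, 0],
    [-1, 0, -0.5, -0.9, 0],
    [-1, -0.6, -0.7, -0.2, 0.5],
    [-1, -0.6, -0.7, 0, 1],
    [-1, 0, 0, 0, 0.5]
  ]
}}

```text
time: 11.32
ee_pos: [0.4598, 0.3352, 0.2228]
eef_rot: [0.872, 0.489, 0.004, 0.0]
ft_force: [0.0, 0.5, -0.4]
width: 0.0871
```

```bash
python3 - <<'E'
from fit import *
go(.528,.345,.096)
im=camera('wrist');c=cam('wrist');cv2.imwrite('pics/w7.png',im)
print(circ(im,c,.130,(1,150,40),(12,255,255)))
sc=camera('scene');top=camera('top')
cv2.imwrite('pics/c7.png',np.hstack([cv2.resize(sc[110:260,290:410],(400,500)),cv2.resize(im,(400,300)) if 0 else cv2.resize(top[60:240,40:184],(400,500))]))
for z in (.128,.130,.133): print(z,circ(top,cam('top'),z,(1,150,40),(12,255,255)))
E
```

```text
t 11.32 pos [0.4598 0.3352 0.2228] toolx 58.6 tilt [ 0.007  0.003 -1.   ] w 0.0871 F [ 0.   0.5 -0.4] units to go [1.44 1.75 4.24] None
[([298.0, 225.0], 2677, 512.6, 356.5, 72.6)]
0.128 [([109.0, 155.0], 767, 516.1, 330.1, 106.2)]
0.13 [([109.0, 155.0], 767, 515.5, 329.3, 105.9)]
0.133 [([109.0, 155.0], 767, 514.7, 327.9, 105.5)]
```

View pics/c7.png

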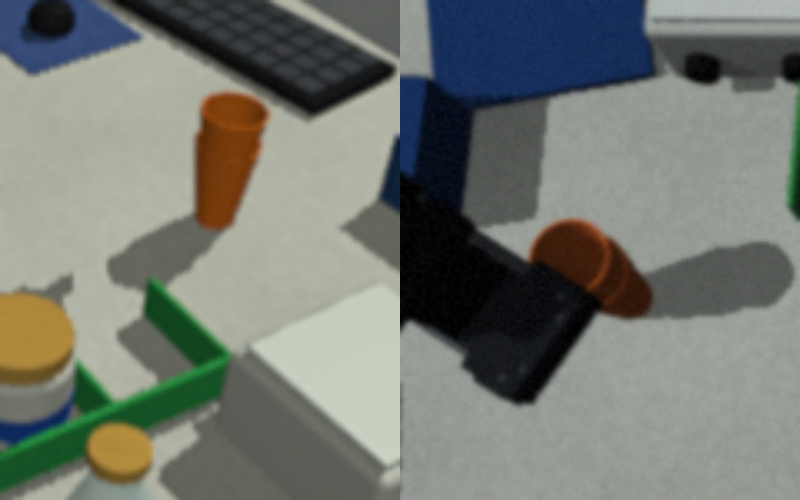

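The beaker is nested and upright in the base beaker. Now jar_1: first I'll slide it in +y from its right side until it lines up with cell2, then push it along +x.

```bash
python3 - <<'E'
from h import *
go(.436,.017,.17,0)
E
```

```text
t 11.47 pos [0.4631 0.3352 0.2217] toolx 58.8 tilt [ 0.008  0.002 -1.   ] w 0.087 F [-0.8  0.5 -0.8] units to go [-9.55  4.71  1.69] 11.76
```

{"op": "carry_out", "data": {
  "rows": [
    [-0.3, 0, 0, 0, 1],
    [-0.3, 0, 0, 0, 1],
    [-0.3, 0, 0, 0, 1],
    [-0.3, 0, 0, 0, 1],
    [-0.3, 0, 0, 0, 1],
    [-0.3, 0, 0, 0, 1],
    [-0.3, 0, 0, 0, 1],
    [-0.3, 0, 0, 0, 1],
    [-0.3, 0, 0, 0, 1],
    [-0.3, 0, 0, 0, 1],
    [-0.3, 0, 0, 0, 1],
    [-0.3, 0, 0, 0, 1],
    [-0.3, 0, 0, 0, 0.3]
  ]
}}

```text
time: 12.55
ee_pos: [0.4721, 0.3322, 0.2182]
eef_rot: [0.999, -0.04, 0.003, 0.004]
ft_force: [-0.2, 0.3, -0.3]
width: 0.0565
```

{"op": "carry_out", "data": {
  "rows": [
    [-0.3, 0, 0.5, 0, 0],
    [-0.3, -0.1, 1, 0, 0],
    [-0.3, -0.1, 1, 0, 0],
    [-0.3, -0.1, 1, 0, 0],
    [-0.3, -0.1, 1, 0, 0],
    [-0.3, -0.1, 1, 0, 0],
    [-0.3, -0.1, 1, 0, 0],
    [-0.3, -0.1, 1, 0, 0],
    [-0.3, -0.1, 1, 0, 0],
    [-0.3, -0.1, 1, 0, 0],
    [-0.3, 0, 1, 0, 0],
    [-0.3, 0, 0.4, 0, 0],
    [-0.3, 0, 0, 0, 0]
  ]
}}

```text
time: 13.63
ee_pos: [0.4206, -0.0173, 0.2185]
eef_rot: [1.0, -0.03, 0.001, 0.007]
ft_force: [-0.1, -0.3, 0.0]
width: 0.0571
```

```bash
python3 - <<'E'
from h import *
go(.436,.017,.06,0)
im=camera('wrist');cv2.imwrite('pics/w8.png',im)
print(circ(im,cam('wrist'),.11,(12,90,90),(22,255,255),800))
t=camera('top');print(circ(t,cam('top'),.11,(12,90,90),(22,255,255),300))
E
```

```text
t 13.63 pos [ 0.4206 -0.0173  0.2185] toolx -3.5 tilt [ 0.001 -0.014 -1.   ] w 0.0571 F [-0.1 -0.3  0. ] units to go [ 0.43 -1.24  5.27] -0.69
[([267.0, 77.0], 8125, 437.2, 84.1, 89.2), ([482.0, 144.0], 5004, 648.5, 12.0, 96.0), ([275.0, 237.0], 1408, 434.3, -72.2, 69.2), ([321.0, 300.0], 5239, 502.3, -161.7, 370.7)]
[([478.0, 32.0], 616, 851.2, -515.8, 187.2), ([211.0, 199.0], 527, 433.8, 90.0, 85.8)]
```

{"op": "carry_out", "data": {
  "rows": [
    [-0.3, 0.2, -0.6, 0.3, -0.7],
    [-0.3, 0.2, -0.6, 0.7, 0],
    [-0.3, 0, 0, 0.9, 0],
    [-0.3, 0, 0, 0.9, 0],
    [-0.3, 0, 0, 0.9, 0],
    [-0.3, 0, 0, 0.5, 0],
    [-0.3, 0, 0, 0, 0]
  ]
}}

```text
time: 14.32
ee_pos: [0.4366, 0.03, 0.0874]
eef_rot: [1.0, 0.012, 0.002, 0.007]
ft_force: [-0.3, -0.6, -0.3]
width: 0.0568
```

```bash
python3 - <<'E'
from h import *
go(.437,.019,.06,0)
E
```

```text
t 14.32 pos [0.4366 0.03   0.0874] toolx 1.4 tilt [ 0.004 -0.013 -1.   ] w 0.0568 F [-0.3 -0.6 -0.3] units to go [0.   0.35 0.92] 0.27
```

{"op": "carry_out", "data": {
  "rows": [
    [-0.3, 0, 0.4, 0, 0],
    [-0.3, 0, 0.05, 0.4, 0],
    [-0.3, 0, 0.05, 0.5, 0],
    [-0.3, 0, 0, 0.2, 0],
    [-0.3, 0, 0, 0.1, 0]
  ]
}}

```text
time: 14.73
ee_pos: [0.4387, 0.0193, 0.0527]
eef_rot: [1.0, 0.017, 0.002, 0.007]
ft_force: [-0.1, 0.0, 0.6]
width: 0.0564
```

{"op": "carry_out", "data": {
  "rows": [
    [-0.3, 0, 0, 0.2, 0],
    [-0.3, 0, 0, 0.15, 0]
  ]
}}

```text
time: 14.9
ee_pos: [0.4397, 0.0205, 0.0428]
eef_rot: [1.0, 0.018, 0.003, 0.007]
ft_force: [-0.1, -0.0, 0.5]
width: 0.0565
```

{"op": "carry_out", "data": {
  "rows": [
    [-0.3, 0, 0, 0.15, 0],
    [-0.3, 0, 0, 0.1, 0]
  ]
}}

```text
time: 15.07
ee_pos: [0.4403, 0.0211, 0.0352]
eef_rot: [1.0, 0.019, 0.003, 0.007]
ft_force: [0.2, -1.0, -0.2]
width: 0.0567
```

{"op": "carry_out", "data": {
  "rows": [
    [-0.3, 0, -0.2, -0.12, 0],
    [-0.3, 0, -0.25, 0, 0],
    [-0.3, 0, -0.25, 0, 0],
    [-0.3, 0, -0.25, 0, 0]
  ]
}}

```text
time: 15.4
ee_pos: [0.4391, 0.0498, 0.0388]
eef_rot: [1.0, 0.018, 0.003, 0.007]
ft_force: [0.4, -4.2, 0.2]
width: 0.0566
```

```bash
python3 - <<'E'
from h import *
go(.438,.091,.04,0)
im=camera('wrist')
print(circ(im,cam('wrist'),.11,(12,90,90),(22,255,255),800))
E
```

```text
t 15.4 pos [0.4391 0.0498 0.0388] toolx 2.0 tilt [ 0.006 -0.015 -1.   ] w 0.0566 F [ 0.4 -4.2  0.2] units to go [ 0.01 -1.37 -0.06] 0.4
[([255.0, 156.0], 42083, 437.1, 100.2, 88.6), ([255.0, 282.0], 1134, 438.5, 61.9, 43.7), ([343.0, 306.0], 3780, 472.5, 47.0, 136.9)]
```

{"op": "carry_out", "data": {
  "rows": [
    [-0.3, 0, -0.25, 0, 0],
    [-0.3, 0, -0.25, 0, 0],
    [-0.3, 0, -0.25, 0, 0],
    [-0.3, 0, -0.25, 0, 0],
    [-0.3, 0, -0.15, 0, 0]
  ]
}}

```text
time: 15.87
ee_pos: [0.4378, 0.088, 0.0385]
eef_rot: [1.0, 0.018, 0.003, 0.008]
ft_force: [0.9, -4.1, 0.7]
width: 0.0564
```

```bash
python3 - <<'E'
from h import *
go(.438,.091,.04,0)
im=camera('wrist')
print(circ(im,cam('wrist'),.11,(12,90,90),(22,255,255),800))
E
```

```text
t 15.87 pos [0.4378 0.088  0.0385] toolx 2.1 tilt [ 0.007 -0.015 -1.   ] w 0.0564 F [ 0.9 -4.1  0.7] units to go [ 0.01 -0.1  -0.05] 0.42
[([255.0, 156.0], 41976, 435.9, 137.3, 88.5), ([255.0, 283.0], 1190, 437.2, 99.6, 44.4), ([341.0, 306.0], 3808, 471.2, 84.3, 136.7)]
```

{"op": "carry_out", "data": {
  "rows": [
    [-0.3, 0, 0.5, 0, 0],
    [-0.3, 0, 0.5, 0, 0],
    [-0.3, 0, 0, -0.9, 0],
    [-0.3, 0, 0, -1, -1],
    [-0.3, 0, 0, -1, -1],
    [-0.3, 0, 0, -1, -1],
    [-0.3, 0, 0, -0.7, -1],
    [-0.3, 0, 0, 0, -1],
    [-0.3, 0, 0, 0, -1],
    [-0.3, 0, 0, 0, -1],
    [-0.3, 0, 0, 0, -1],
    [-0.3, 0, 0, 0, -1],
    [-0.3, 0, 0, 0, -1],
    [-0.3, 0, 0, 0, -1],
    [-0.3, 0, 0, 0, -1],
    [-0.3, 0, 0, 0, -1],
    [-0.3, 0, 0, 0, -1],
    [-0.3, 0, 0, 0, -1],
    [-0.3, 0, 0, 0, -1],
    [-0.3, 0, 0, 0, -1]
  ]
}}

```text
time: 17.58
ee_pos: [0.4363, 0.0746, 0.1858]
eef_rot: [0.695, 0.719, 0.005, 0.002]
ft_force: [-0.4, -0.4, 0.4]
width: 0.0566
```

```bash
python3 - <<'E'
from h import *
go(.374,.138,.15,87.7)
E
```

```text
t 17.58 pos [0.4363 0.0746 0.1858] toolx 91.9 tilt [ 0.009  0.004 -1.   ] w 0.0566 F [-0.4 -0.4  0.4] units to go [ 2.18 -2.02  1.18] 0.84
```

{"op": "carry_out", "data": {
  "rows": [
    [-0.3, 0.3, -0.4, 0, 0.8],
    [-0.3, 0.6, -0.6, 0, 0],
    [-0.3, 0.6, -0.6, 0, 0],
    [-0.3, 0.5, -0.3, 0, 0],
    [-0.3, 0, 0, 0, 0]
  ]
}}

```text
time: 18.0
ee_pos: [0.3777, 0.1399, 0.186]
eef_rot: [0.716, 0.698, 0.006, 0.0]
ft_force: [-1.2, 0.6, 0.0]
width: 0.0564
```

```bash
python3 - <<'E'
from h import *
go(.374,.138,.10,87.7)
im=camera('wrist');cv2.imwrite('pics/w9.png',im)
print(circ(im,cam('wrist'),.11,(12,90,90),(22,255,255),800))
E
```

```text
t 18.0 pos [0.3777 0.1399 0.186 ] toolx 88.5 tilt [ 0.01   0.008 -1.   ] w 0.0564 F [-1.2  0.6  0. ] units to go [-0.09 -0.15  2.86] 0.16
[([255.0, 232.0], 2829, 425.5, 136.9, 85.4), ([254.0, 285.0], 1397, 457.8, 135.0, 76.8)]
```

{"op": "carry_out", "data": {
  "rows": [
    [-0.3, -0.08, -0.2, 0, 0],
    [-0.3, 0, 0, 0.6, 0],
    [-0.3, 0, 0, 0.8, 0],
    [-0.3, 0, 0, 0.8, 0],
    [-0.3, 0, 0, 0.3, 0]
  ]
}}

```text
time: 18.47
ee_pos: [0.3754, 0.1357, 0.1113]
eef_rot: [0.718, 0.696, 0.01, 0.0]
ft_force: [-0.1, -0.1, -0.4]
width: 0.0566
```

```bash
python3 - <<'E'
from h import *
go(.374,.138,.04,87.7)
E
```

```text
t 18.47 pos [0.3754 0.1357 0.1113] toolx 88.3 tilt [ 0.015  0.014 -1.   ] w 0.0566 F [-0.1 -0.1 -0.4] units to go [ 0.04 -0.08  2.38] 0.11
```

{"op": "carry_out", "data": {
  "rows": [
    [-0.3, 0.04, -0.08, 0.6, 0],
    [-0.3, 0, 0, 0.6, 0],
    [-0.3, 0, 0, 0.5, 0],
    [-0.3, 0, 0, 0.3, 0]
  ]
}}

```text
time: 18.8
ee_pos: [0.3744, 0.1344, 0.0486]
eef_rot: [0.72, 0.694, 0.01, 0.0]
ft_force: [-0.7, 0.4, 0.1]
width: 0.0566
```

```bash
python3 - <<'E'
from h import *
go(.374,.138,.04,87.7)
E
```

```text
t 18.8 pos [0.3744 0.1344 0.0486] toolx 87.9 tilt [ 0.015  0.014 -1.   ] w 0.0566 F [-0.7  0.4  0.1] units to go [ 0.12 -0.02  0.29] 0.05
```

{"op": "carry_out", "data": {
  "rows": [
    [-0.3, 0.06, 0, 0.25, 0],
    [-0.3, 0.05, 0.2, 0.03, 0],
    [-0.3, 0.02, 0.25, 0, 0],
    [-0.3, 0.02, 0.3, 0, 0],
    [-0.3, 0.02, 0.3, 0, 0],
    [-0.3, 0.02, 0.3, 0, 0],
    [-0.3, 0.02, 0.3, 0, 0]
  ]
}}

```text
time: 19.38
ee_pos: [0.4263, 0.1371, 0.0398]
eef_rot: [0.72, 0.693, 0.008, -0.001]
ft_force: [-3.1, 0.8, 0.5]
width: 0.0566
```

```bash
python3 - <<'E'
from h import *
go(.66-.05,.133,.04,87.7)
im=camera('wrist')
print(circ(im,cam('wrist'),.11,(12,90,90),(22,255,255),800))
E
```

```text
t 19.38 pos [0.4263 0.1371 0.0398] toolx 87.8 tilt [ 0.01   0.013 -1.   ] w 0.0566 F [-3.1  0.8  0.5] units to go [0.1  6.12 0.05] 0.02
[]
```

{"op": "carry_out", "data": {
  "rows": [
    [-0.3, 0.01, 0.3, 0, 0],
    [-0.3, 0.01, 0.3, 0, 0],
    [-0.3, 0.01, 0.3, 0, 0],
    [-0.3, 0.01, 0.3, 0, 0],
    [-0.3, 0.01, 0.3, 0, 0],
    [-0.3, 0, 0, 0, 0]
  ]
}}

```text
time: 19.93
ee_pos: [0.4781, 0.1365, 0.0406]
eef_rot: [0.721, 0.693, 0.008, -0.0]
ft_force: [-0.9, -0.3, -0.5]
width: 0.0563
```

```bash
python3 - <<'E'
from h import *
go(.66-.05,.133,.04,87.7)
im=camera('wrist');cv2.imwrite('pics/w10.png',im);c=cam('wrist')
print(circ(im,c,.11,(10,60,40),(24,255,255),400))
print(proj(c,[(.535,.137,.11)]))
for n in('scene','top'):
    a=camera(n);cv2.imwrite(f'pics/{n}10.png',a);print(n,circ(a,cam(n),.11,(10,80,60),(24,255,255),200))
cv2.imwrite('pics/c10.png',np.hstack([im,cv2.resize(cv2.imread('pics/scene10.png')[100:292,200:340],(280,384))]))
E
```

```text
t 19.93 pos [0.4781 0.1365 0.0406] toolx 87.8 tilt [ 0.012  0.012 -1.   ] w 0.0563 F [-0.9 -0.3 -0.5] units to go [0.05 4.4  0.07] 0.02
[([140.0, 262.0], 652, 460.8, 91.6, 23.6), ([372.0, 262.0], 595, 465.0, 181.2, 23.7), ([312.0, 301.0], 6304, 487.6, 169.6, 140.5)]
[[263.48465545 400.55983008]]
scene [([358.0, 156.0], 668, 554.2, 307.0, 229.6), ([304.0, 171.0], 559, 532.7, 126.2, 110.7), ([219.0, 181.0], 598, 447.8, -110.8, 108.0), ([295.0, 211.0], 773, 662.2, 4.0, 106.1), ([141.0, 215.0], 244, 467.3, -347.2, 60.7), ([325.0, 246.0], 288, 799.4, -2.4, 56.4), ([80.0, 374.0], 1152, 830.9, -592.7, 140.5)]
top [([486.0, 37.0], 3481, 844.3, -550.6, 241.6), ([275.0, 19.0], 298, 876.3, -36.7, 53.2), ([254.0, 104.0], 1149, 653.2, 11.1, 93.2), ([102.0, 155.0], 685, 523.2, 345.5, 97.9), ([427.0, 151.0], 360, 545.2, -379.8, 51.1), ([305.0, 197.0], 1290, 437.6, -104.2, 90.6)]
```

View pics/c10.png

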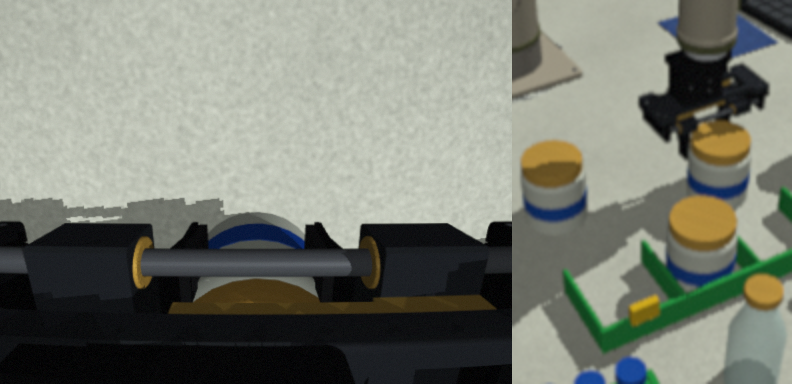

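{"op": "carry_out", "data": {
  "rows": [
    [-0.3, 0, 0.3, 0, 0],
    [-0.3, 0.01, 0.3, 0, 0],
    [-0.3, 0.01, 0.3, 0, 0],
    [-0.3, 0, 0.3, 0, 0],
    [-0.3, 0.01, 0.3, 0, 0]
  ]
}}

```text
time: 20.5
ee_pos: [0.5203, 0.1365, 0.0405]
eef_rot: [0.72, 0.694, 0.006, -0.003]
ft_force: [-4.3, -0.4, 2.8]
width: 0.0567
```

```bash
python3 - <<'E'
from h import *
go(.61,.133,.04,87.7)
E
```

```text
t 20.5 pos [0.5203 0.1365 0.0405] toolx 87.9 tilt [ 0.005  0.014 -1.   ] w 0.0567 F [-4.3 -0.4  2.8] units to go [-0.01  2.99  0.03] 0.04
```

{"op": "carry_out", "data": {
  "rows": [
    [-0.3, 0, 0.3, 0, 0],
    [-0.3, 0, 0.3, 0, 0],
    [-0.3, 0, 0.3, 0, 0],
    [-0.3, 0, 0.3, 0, 0]
  ]
}}

```text
time: 20.83
ee_pos: [0.5595, 0.1354, 0.0403]
eef_rot: [0.72, 0.694, 0.006, -0.004]
ft_force: [-6.5, 0.3, 3.8]
width: 0.0567
```

```bash
python3 - <<'E'
from h import *
go(.61,.133,.04,87.7)
E
```

```text
t 20.83 pos [0.5595 0.1354 0.0403] toolx 88.0 tilt [ 0.003  0.014 -1.   ] w 0.0567 F [-6.5  0.3  3.8] units to go [-0.02  1.68  0.01] 0.05
```

```bash
python3 - <<'E'
from h import *
for n in('scene','top'):
    a=camera(n);print(n,[q for q in circ(a,cam(n),.11,(10,80,60),(24,255,255),200) if 300<q[2]<760])
    print([ (np.round(d['box'],1).tolist(),round(d['conf'],2)) for d in recognise('jar_1',n)])
go(.61,.133,.04,87.7)
E
```

```text
scene [([357.0, 156.0], 667, 554.2, 307.0, 229.6), ([219.0, 181.0], 597, 447.8, -110.8, 108.0), ([320.0, 186.0], 616, 614.5, 127.2, 108.7), ([295.0, 211.0], 754, 664.6, 6.8, 106.3), ([141.0, 214.0], 240, 467.3, -347.3, 60.7)]
[([168.8, 173.9, 41.3, 33.3], 0.84), ([174.6, 208.1, 34.6, 51.5], 0.76), ([320.7, 198.5, 32.4, 45.8], 0.71), ([220.7, 191.7, 34.3, 45.8], 0.6)]
top [([254.0, 104.0], 1151, 653.0, 11.1, 93.6), ([98.0, 152.0], 481, 530.8, 357.7, 72.6), ([427.0, 151.0], 357, 545.4, -380.1, 50.7), ([305.0, 197.0], 1294, 437.4, -104.6, 90.9)]
[([350.8, 268.4, 53.3, 43.6], 0.89), ([365.4, 203.2, 54.5, 45.3], 0.7), ([302.7, 200.9, 45.2, 49.1], 0.69)]
t 21.03 pos [0.5596 0.135  0.0404] toolx 87.9 tilt [ 0.005  0.013 -1.   ] w 0.0566 F [ 0.1 -0.4  0.3] units to go [-0.01  1.68  0.02] 0.04
```

{"op": "carry_out", "data": {
  "rows": [
    [-0.3, 0, 0.25, 0, 0],
    [-0.3, 0, 0.25, 0, 0],
    [-0.3, 0, 0.25, 0, 0],
    [-0.3, 0, 0.25, 0, 0]
  ]
}}

```text
time: 21.37
ee_pos: [0.5878, 0.1347, 0.0401]
eef_rot: [0.719, 0.695, 0.005, -0.006]
ft_force: [-7.0, -0.4, 4.3]
width: 0.0567
```

```bash
python3 - <<'E'
from h import *
go(.61,.133,.04,87.7)
E
```

```text
t 21.37 pos [0.5878 0.1347 0.0401] toolx 88.0 tilt [-0.001  0.014 -1.   ] w 0.0567 F [-7.  -0.4  4.3] units to go [-0.03  0.74  0.  ] 0.06
```

{"op": "carry_out", "data": {
  "rows": [
    [-0.3, 0, 0.25, 0, 0],
    [-0.3, 0, 0.2, 0, 0],
    [-0.3, 0, 0.15, 0, 0]
  ]
}}

```text
time: 21.62
ee_pos: [0.6058, 0.1346, 0.0402]
eef_rot: [0.719, 0.695, 0.003, -0.007]
ft_force: [-7.4, -0.2, 4.7]
width: 0.0564
```

```bash
python3 - <<'E'
from h import *
go(.61,.133,.04,87.7)
for n in('scene',):
    a=camera(n);print(n,[q for q in circ(a,cam(n),.11,(10,80,60),(24,255,255),200) if 600<q[2]<760])
E
```

```text
t 21.62 pos [0.6058 0.1346 0.0402] toolx 88.1 tilt [-0.005  0.015 -1.   ] w 0.0564 F [-7.4 -0.2  4.7] units to go [-0.05  0.14  0.  ] 0.07
scene [([330.0, 195.0], 655, 656.2, 122.7, 109.3), ([295.0, 211.0], 750, 665.1, 6.5, 105.2)]
```

{"op": "carry_out", "data": {
  "rows": [
    [-0.3, 0, 0.12, 0, 0],
    [-0.3, 0, 0.12, 0, 0]
  ]
}}

```text
time: 21.83
ee_pos: [0.6129, 0.1344, 0.0401]
eef_rot: [0.719, 0.695, 0.003, -0.008]
ft_force: [-7.0, -0.0, 5.4]
width: 0.0564
```

{"op": "carry_out", "data": {
  "rows": [
    [-0.3, 0, 0.1, 0, 0]
  ]
}}

```text
time: 21.92
ee_pos: [0.6155, 0.1345, 0.0401]
eef_rot: [0.719, 0.695, 0.002, -0.009]
ft_force: [-7.6, -0.0, 5.7]
width: 0.0566
```

{"op": "carry_out", "data": {
  "rows": [
    [-0.3, 0, 0.1, 0, 0]
  ]
}}

```text
time: 22.0
ee_pos: [0.6181, 0.1345, 0.0401]
eef_rot: [0.719, 0.695, 0.002, -0.009]
ft_force: [-6.7, 0.3, 4.9]
width: 0.0569
```

```bash
python3 - <<'E'
from h import *
a=camera('scene');c=cam('scene')
q=[q for q in circ(a,c,.11,(10,80,60),(24,255,255),200) if 600<q[2]<760];print(q)
# expected lid-top outline centre-of-mass & widest: predict box of lid region for candidate poses
for x,y in((.653,.012),(.650,.134),(.660,.134),(.668,.134)):
    t=np.linspace(0,6.28,60);P=np.vstack([np.c_[x+.045*np.cos(t),y+.045*np.sin(t),0*t+z] for z in(.11,.09)])
    u=proj(c,P);h=cv2.convexHull(u.astype(np.float32));m=cv2.moments(h);print((x,y),round(m['m10']/m['m00'],1),round(m['m01']/m['m00'],1))
m=cv2.inRange(cv2.cvtColor(a,cv2.COLOR_BGR2HSV),(10,80,60),(24,255,255));n,l,s,ce=cv2.connectedComponentsWithStats(m)
print([(np.round(ce[k],1).tolist(),s[k].tolist()) for k in range(1,n) if s[k,4]>500])
go(.618,.134,.04,87.7)
E
```

```text
[([333.0, 198.0], 671, 671.2, 125.1, 109.8), ([295.0, 212.0], 740, 662.7, 3.1, 104.2)]
(0.653, 0.012) 295.1 210.8
(0.65, 0.134) 330.5 194.7
(0.66, 0.134) 332.8 196.7
(0.668, 0.134) 334.6 198.3
[([358.9, 151.9], [348, 137, 23, 42, 515]), ([219.3, 181.4], [204, 170, 31, 24, 596]), ([333.3, 197.9], [317, 185, 33, 26, 671]), ([294.9, 211.5], [279, 198, 34, 28, 740]), ([79.7, 373.7], [35, 355, 77, 29, 1152])]
t 22.05 pos [0.6186 0.1345 0.0402] toolx 88.1 tilt [-0.01   0.016 -1.   ] w 0.0564 F [-5.   0.1  2.6] units to go [-0.02 -0.02  0.01] 0.08
```

jar_1 is in at about x=.663, near the back wall and level. Next I'll retract and go to jar_2.

{"op": "carry_out", "data": {
  "rows": [
    [-0.3, 0, -0.3, 0, 0],
    [-0.3, 0, -0.6, 0, 0],
    [-0.3, 0, -0.8, 0, 0],
    [-0.3, 0, -0.8, -0.3, 0],
    [-0.3, 0, -0.6, -1, 0],
    [-0.3, 0, -0.6, -1, 0],
    [-0.3, 0, -0.6, -1, 0],
    [-0.3, 0, -0.6, -1, 0],
    [-0.3, -0.8, -0.6, -0.4, 0],
    [-0.3, -0.9, -0.5, 0, 0],
    [-0.3, -0.9, -0.5, 0, 0],
    [-0.3, -0.9, -0.5, 0, 0],
    [-0.3, -0.9, -0.5, 0, 0],
    [-0.3, -0.9, -0.3, 0, 0],
    [-0.3, -0.9, -0.2, 0, 0]
  ]
}}

```text
time: 23.3
ee_pos: [0.3656, -0.0476, 0.1831]
eef_rot: [0.714, 0.7, 0.012, -0.005]
ft_force: [0.4, -1.0, 1.3]
width: 0.0566
```

```bash
python3 - <<'E'
from h import *
go(.374,-.1055,.15,87.7)
t=camera('top');print([q for q in circ(t,cam('top'),.11,(10,80,60),(24,255,255),300) if 300<q[2]<760])
E
```

```text
t 23.3 pos [ 0.3656 -0.0476  0.1831] toolx 88.8 tilt [ 0.011  0.024 -1.   ] w 0.0566 F [ 0.4 -1.   1.3] units to go [-1.95  0.31  1.06] 0.23
[([202.0, 99.0], 1124, 664.5, 132.8, 94.0), ([254.0, 104.0], 1143, 653.1, 11.1, 93.5), ([104.0, 153.0], 511, 528.0, 349.0, 87.0), ([427.0, 151.0], 359, 545.4, -380.1, 50.7)]
```

{"op": "carry_out", "data": {
  "rows": [
    [-0.3, -0.9, 0.1, 0, 0.2],
    [-0.3, -0.8, 0.1, 0, 0],
    [-0.3, -0.2, 0, 0, 0],
    [-0.3, 0, 0, 0.1, 0]
  ]
}}

```text
time: 23.68
ee_pos: [0.3688, -0.1127, 0.1784]
eef_rot: [0.724, 0.69, 0.017, -0.005]
ft_force: [0.6, 0.7, -0.8]
width: 0.0567
```

```bash
python3 - <<'E'
from h import *
go(.374,-.1045,.04,87.7)
im=camera('wrist');print(circ(im,cam('wrist'),.11,(10,80,60),(24,255,255),800))
E
```

```text
t 23.68 pos [ 0.3688 -0.1127  0.1784] toolx 87.3 tilt [ 0.018  0.03  -0.999] w 0.0567 F [ 0.6  0.7 -0.8] units to go [0.14 0.08 4.62] -0.08
[([265.0, 237.0], 1894, 411.3, -104.7, 72.2), ([310.0, 299.0], 5838, 486.4, -35.8, 324.3)]
```

{"op": "carry_out", "data": {
  "rows": [
    [-0.3, 0.14, 0.05, 0.4, 0],
    [-0.3, 0.05, 0, 0.7, 0],
    [-0.3, 0.05, 0, 0.8, 0],
    [-0.3, 0, 0, 0.8, 0],
    [-0.3, 0, 0, 0.3, 0]
  ]
}}

```text
time: 24.15
ee_pos: [0.3745, -0.0956, 0.0857]
eef_rot: [0.721, 0.692, 0.02, -0.003]
ft_force: [-0.5, 0.7, 0.1]
width: 0.0564
```

```bash
python3 - <<'E'
from h import *
go(.374,-.1045,.042,87.7)
E
```

```text
t 24.15 pos [ 0.3745 -0.0956  0.0857] toolx 87.7 tilt [ 0.025  0.033 -0.999] w 0.0564 F [-0.5  0.7  0.1] units to go [-0.35 -0.04  1.45] -0.01
```

{"op": "carry_out", "data": {
  "rows": [
    [-0.3, -0.35, -0.1, 0.2, 0],
    [-0.3, -0.05, 0, 0.5, 0],
    [-0.3, -0.03, 0, 0.5, 0],
    [-0.3, -0.03, 0, 0.15, 0]
  ]
}}

```text
time: 24.48
ee_pos: [0.3708, -0.1023, 0.0405]
eef_rot: [0.719, 0.695, 0.02, -0.004]
ft_force: [0.1, 0.2, -0.4]
width: 0.0565
```

```bash
python3 - <<'E'
from h import *
go(.374,-.1045,.042,87.7)
E
```

```text
t 24.48 pos [ 0.3708 -0.1023  0.0405] toolx 88.1 tilt [ 0.022  0.033 -0.999] w 0.0565 F [ 0.1  0.2 -0.4] units to go [-0.07  0.11 -0.05] 0.08
```

{"op": "carry_out", "data": {
  "rows": [
    [-0.3, -0.05, 0.2, -0.05, 0],
    [-0.3, 0, 0.25, 0, 0],
    [-0.3, 0, 0.25, 0, 0],
    [-0.3, 0.01, 0.25, 0, 0],
    [-0.3, 0.01, 0.25, 0, 0],
    [-0.3, 0.01, 0.25, 0, 0],
    [-0.3, 0.01, 0.25, 0, 0],
    [-0.3, 0.01, 0.25, 0, 0]
  ]
}}

```text
time: 25.15
ee_pos: [0.4197, -0.0957, 0.0387]
eef_rot: [0.716, 0.698, 0.011, -0.015]
ft_force: [-16.8, -2.6, 18.1]
width: 0.057
```

```bash
cat > chk.py <<'E'
from h import *
import sys
go(.605,-.106,.042,87.7)
a=camera('scene');m=cv2.inRange(cv2.cvtColor(a,cv2.COLOR_BGR2HSV),(10,80,60),(24,255,255));n,l,s,ce=cv2.connectedComponentsWithStats(m)
c=cam('scene')
print([(np.round(plane(c,[ce[k]-[.1,.5]],.1025)[0,:2],4).tolist(),np.round(ce[k]).tolist(),s[k,2:].tolist()) for k in range(1,n) if 500<s[k,4]<900])
E
python3 chk.py
```

```text
t 25.15 pos [ 0.4197 -0.0957  0.0387] toolx 88.5 tilt [-0.005  0.038 -0.999] w 0.057 F [-16.8  -2.6  18.1] units to go [-0.18  6.18 -0.16] 0.17
[([0.5474, 0.3231], [357.0, 156.0], [23, 42, 670]), ([0.4658, -0.1014], [225.0, 186.0], [32, 25, 630]), ([0.665, 0.1309], [333.0, 198.0], [33, 26, 692]), ([0.6558, 0.0089], [295.0, 211.0], [33, 28, 754])]
```

Vertical force has reached 18 N, so the gripper body is probably rubbing on the lid. I'll raise it a few millimetres.

{"op": "carry_out", "data": {
  "rows": [
    [-0.3, 0, -0.05, -0.15, 0],
    [-0.3, 0, 0, -0.1, 0]
  ]
}}

```text
time: 25.37
ee_pos: [0.4191, -0.0942, 0.0458]
eef_rot: [0.715, 0.699, 0.01, -0.016]
ft_force: [-0.3, -0.3, 0.5]
width: 0.0566
```

```bash
python3 chk.py
```

```text
t 25.37 pos [ 0.4191 -0.0942  0.0458] toolx 88.7 tilt [-0.007  0.036 -0.999] w 0.0566 F [-0.3 -0.3  0.5] units to go [-0.25  6.21  0.07] 0.19
[([0.5473, 0.3232], [357.0, 156.0], [23, 42, 668]), ([0.4687, -0.101], [226.0, 186.0], [31, 25, 618]), ([0.665, 0.131], [333.0, 198.0], [33, 26, 693]), ([0.6559, 0.009], [295.0, 211.0], [34, 28, 753])]
```

{"op": "carry_out", "data": {
  "rows": [
    [-0.3, -0.03, 0.25, 0, 0.1],
    [-0.3, -0.02, 0.25, 0, 0],
    [-0.3, -0.02, 0.25, 0, 0],
    [-0.3, -0.02, 0.25, 0, 0]
  ]
}}

```text
time: 25.75
ee_pos: [0.4454, -0.0938, 0.0458]
eef_rot: [0.717, 0.697, 0.011, -0.021]
ft_force: [-9.9, -0.4, 7.8]
width: 0.0566
```

```bash
python3 chk.py
```

```text
t 25.75 pos [ 0.4454 -0.0938  0.0458] toolx 88.3 tilt [-0.014  0.044 -0.999] w 0.0566 F [-9.9 -0.4  7.8] units to go [-0.25  5.33  0.04] 0.12
[([0.5473, 0.3232], [357.0, 156.0], [23, 42, 668]), ([0.4926, -0.0996], [230.0, 191.0], [32, 26, 644]), ([0.665, 0.1309], [333.0, 198.0], [33, 26, 692]), ([0.656, 0.009], [295.0, 211.0], [34, 28, 755])]
```

The tool is tilting so the finger tops lean forward and touch the jar high up. I'll back off to clear the load and see how the tilt responds.

{"op": "carry_out", "data": {
  "rows": [
    [-0.3, 0, -0.3, 0, 0],
    [-0.3, 0, -0.6, 0, 0],
    [-0.3, 0, -0.6, 0, 0],
    [-0.3, 0, 0, 0, 0]
  ]
}}

```text
time: 26.13
ee_pos: [0.4018, -0.0913, 0.0469]
eef_rot: [0.716, 0.697, 0.011, -0.019]
ft_force: [-0.8, 0.3, -0.5]
width: 0.0569
```

```bash
python3 chk.py|head -1
```

```text
t 26.13 pos [ 0.4018 -0.0913  0.0469] toolx 88.5 tilt [-0.01   0.043 -0.999] w 0.0569 F [-0.8  0.3 -0.5] units to go [-0.31  6.78  0.07] 0.15
```

{"op": "carry_out", "data": {
  "rows": [
    [-0.3, 0, 0, -0.5, 0],
    [-0.3, 0, 0, -0.9, 0],
    [-0.3, 0, 0, -0.9, 0],
    [-0.3, 0, 0, 0, 0]
  ]
}}

```text
time: 26.52
ee_pos: [0.4063, -0.0918, 0.1199]
eef_rot: [0.715, 0.699, 0.013, -0.017]
ft_force: [1.2, 0.8, 0.4]
width: 0.0568
```

```bash
python3 chk.py|head -1
```

```text
t 26.52 pos [ 0.4063 -0.0918  0.1199] toolx 88.7 tilt [-0.006  0.043 -0.999] w 0.0568 F [1.2 0.8 0.4] units to go [-0.44  6.65  2.54] 0.2
```

{"op": "carry_out", "data": {
  "rows": [
    [-0.3, 0, 0, 0.5, 0],
    [-0.3, 0, 0, 0.9, 0],
    [-0.3, 0, 0, 0.8, 0],
    [-0.3, 0, 0, 0, 0]
  ]
}}

```text
time: 26.9
ee_pos: [0.4094, -0.0866, 0.0508]
eef_rot: [0.714, 0.7, 0.017, -0.015]
ft_force: [-0.4, -0.5, -1.1]
width: 0.0564
```

```bash
python3 chk.py
```

```text
t 26.9 pos [ 0.4094 -0.0866  0.0508] toolx 88.9 tilt [ 0.002  0.046 -0.999] w 0.0564 F [-0.4 -0.5 -1.1] units to go [-0.54  6.53  0.28] 0.24
[([0.5472, 0.3231], [357.0, 156.0], [23, 42, 669]), ([0.4941, -0.0989], [231.0, 191.0], [32, 25, 643]), ([0.665, 0.131], [333.0, 198.0], [33, 26, 693]), ([0.6559, 0.0091], [295.0, 211.0], [34, 28, 754])]
```

{"op": "carry_out", "data": {
  "rows": [
    [-0.3, -0.2, 0, -0.5, 0],
    [-0.3, -0.2, 0, -0.9, 0],
    [-0.3, -0.1, 0, -0.9, 0.2],
    [-0.3, 0, 0, 0, 0],
    [-0.3, 0, 0, 0.5, 0],
    [-0.3, 0, 0, 0.9, 0],
    [-0.3, 0, 0, 0.8, 0],
    [-0.3, -0.05, 0, 0.1, 0]
  ]
}}

```text
time: 27.62
ee_pos: [0.4158, -0.1078, 0.0616]
eef_rot: [0.722, 0.691, 0.021, -0.009]
ft_force: [-0.9, 0.2, -0.7]
width: 0.0562
```

```bash
python3 chk.py|head -1
```

```text
t 27.62 pos [ 0.4158 -0.1078  0.0616] toolx 87.5 tilt [ 0.017  0.042 -0.999] w 0.0562 F [-0.9  0.2 -0.7] units to go [0.31 6.29 0.76] -0.04
```

{"op": "carry_out", "data": {
  "rows": [
    [-0.3, 0.25, 0, 0.3, 0],
    [-0.3, 0, 0, 0.25, 0],
    [-0.3, 0, 0.1, 0, 0]
  ]
}}

```text
time: 27.92
ee_pos: [0.4205, -0.1009, 0.049]
eef_rot: [0.723, 0.69, 0.021, -0.01]
ft_force: [-0.2, -0.4, -0.5]
width: 0.0565
```

```bash
python3 chk.py|head -1
```

```text
t 27.92 pos [ 0.4205 -0.1009  0.049 ] toolx 87.4 tilt [ 0.017  0.043 -0.999] w 0.0565 F [-0.2 -0.4 -0.5] units to go [0.1  6.15 0.33] -0.07
```

{"op": "carry_out", "data": {
  "rows": [
    [-0.3, 0, 0.3, 0.1, 0],
    [-0.3, 0, 0.3, 0, 0],
    [-0.3, 0, 0.4, 0, 0],
    [-0.3, 0, 0.4, 0, 0],
    [-0.3, 0, 0.4, 0, 0]
  ]
}}

```text
time: 28.38
ee_pos: [0.4764, -0.1005, 0.0528]
eef_rot: [0.723, 0.691, 0.023, -0.014]
ft_force: [-5.7, 0.9, 2.8]
width: 0.0566
```

```bash
python3 chk.py
```

```text
t 28.38 pos [ 0.4764 -0.1005  0.0528] toolx 87.4 tilt [ 0.014  0.053 -0.999] w 0.0566 F [-5.7  0.9  2.8] units to go [-0.01  4.29  0.41] -0.06
[([0.5472, 0.3232], [357.0, 156.0], [23, 42, 669]), ([0.5214, -0.1063], [233.0, 197.0], [33, 27, 697]), ([0.665, 0.131], [333.0, 198.0], [33, 26, 693]), ([0.6558, 0.009], [295.0, 211.0], [34, 28, 755])]
```

{"op": "carry_out", "data": {
  "rows": [
    [-0.3, 0.03, 0.3, 0.1, 0],
    [-0.3, 0.02, 0.35, 0.08, 0],
    [-0.3, 0.02, 0.35, 0.03, 0],
    [-0.3, 0.02, 0.35, 0.03, 0]
  ]
}}

```text
time: 28.77
ee_pos: [0.5157, -0.0996, 0.0503]
eef_rot: [0.723, 0.69, 0.022, -0.018]
ft_force: [-4.9, 1.0, 2.6]
width: 0.0564
```

```bash
python3 chk.py
```

```text
t 28.77 pos [ 0.5157 -0.0996  0.0503] toolx 87.3 tilt [ 0.006  0.056 -0.998] w 0.0564 F [-4.9  1.   2.6] units to go [-0.09  2.98  0.28] -0.07
[([0.5471, 0.3233], [357.0, 156.0], [23, 42, 668]), ([0.665, 0.1309], [333.0, 198.0], [33, 26, 692]), ([0.5618, -0.106], [240.0, 206.0], [33, 28, 724]), ([0.6559, 0.009], [295.0, 211.0], [34, 28, 753])]
```

{"op": "carry_out", "data": {
  "rows": [
    [-0.3, 0, 0.35, 0.05, 0],
    [-0.3, 0, 0.35, 0.05, 0],
    [-0.3, 0, 0.35, 0.03, 0],
    [-0.3, 0, 0.35, 0.03, 0]
  ]
}}

```text
time: 29.15
ee_pos: [0.5544, -0.1018, 0.0499]
eef_rot: [0.724, 0.689, 0.02, -0.022]
ft_force: [-6.1, 0.9, 1.5]
width: 0.0565
```

```bash
python3 chk.py
```

```text
t 29.15 pos [ 0.5544 -0.1018  0.0499] toolx 87.2 tilt [-0.002  0.059 -0.998] w 0.0565 F [-6.1  0.9  1.5] units to go [-0.07  1.69  0.25] -0.1
[([0.5474, 0.3231], [357.0, 156.0], [23, 42, 669]), ([0.665, 0.131], [333.0, 198.0], [33, 26, 693]), ([0.656, 0.0089], [295.0, 211.0], [34, 28, 756]), ([0.6007, -0.1082], [246.0, 215.0], [34, 28, 765])]
```

{"op": "carry_out", "data": {
  "rows": [
    [-0.3, 0.01, 0.35, 0.03, 0],
    [-0.3, 0.01, 0.35, 0.03, 0],
    [-0.3, 0.01, 0.35, 0.03, 0],
    [-0.3, 0, 0.3, 0.03, 0]
  ]
}}

```text
time: 29.53
ee_pos: [0.5928, -0.1033, 0.0501]
eef_rot: [0.725, 0.688, 0.018, -0.024]
ft_force: [-5.8, -0.3, 1.4]
width: 0.0566
```

```bash
python3 chk.py
```

```text
t 29.53 pos [ 0.5928 -0.1033  0.0501] toolx 87.0 tilt [-0.006  0.059 -0.998] w 0.0566 F [-5.8 -0.3  1.4] units to go [-0.08  0.41  0.26] -0.13
[([0.5473, 0.3232], [357.0, 156.0], [23, 42, 668]), ([0.665, 0.1309], [333.0, 198.0], [33, 26, 692]), ([0.656, 0.0089], [295.0, 211.0], [34, 28, 753]), ([0.6392, -0.1099], [253.0, 224.0], [35, 30, 827])]
```

{"op": "carry_out", "data": {
  "rows": [
    [-0.3, 0, 0.25, 0.02, 0],
    [-0.3, 0, 0.2, 0.02, 0]
  ]
}}

```text
time: 29.75
ee_pos: [0.6065, -0.1043, 0.05]
eef_rot: [0.725, 0.688, 0.018, -0.023]
ft_force: [-5.3, 0.8, 2.1]
width: 0.0566
```

{"op": "carry_out", "data": {
  "rows": [
    [-0.3, 0, 0.12, 0.01, 0]
  ]
}}

```text
time: 29.83
ee_pos: [0.609, -0.1045, 0.05]
eef_rot: [0.725, 0.688, 0.017, -0.024]
ft_force: [-22.7, 2.0, 13.0]
width: 0.0566
```

```bash
python3 chk.py
```

```text
t 29.83 pos [ 0.609  -0.1045  0.05  ] toolx 87.0 tilt [-0.009  0.059 -0.998] w 0.0566 F [-22.7   2.   13. ] units to go [-0.07 -0.13  0.26] -0.14
[([0.5472, 0.3233], [357.0, 156.0], [23, 42, 669]), ([0.665, 0.1309], [333.0, 198.0], [33, 26, 692]), ([0.6559, 0.0089], [295.0, 211.0], [33, 28, 750]), ([0.6551, -0.1108], [256.0, 228.0], [36, 30, 851])]
```

Force jumped to 22.7 N, so jar_2 is against the back wall at about (.653,-.109). I'll retract.

{"op": "carry_out", "data": {
  "rows": [
    [-0.3, 0, -0.2, 0, 0],
    [-0.3, 0, -0.6, 0, 0],
    [-0.3, 0, -0.8, 0, 0],
    [-0.3, 0, -0.8, 0, 0],
    [-0.3, 0, -0.8, -0.3, 0],
    [-0.3, 0, -0.6, -1, 0],
    [-0.3, 0, -0.6, -1, 0],
    [-0.3, 0, -0.6, -1, 0],
    [-0.3, 0, -0.6, -1, 0],
    [-0.3, 0.5, -0.6, -0.5, 0],
    [-0.3, 0.8, 0, -0.3, 0],
    [-0.3, 0.8, 0, 0, 0],
    [-0.3, 0.8, 0, 0, 0],
    [-0.3, 0.5, 0, 0, 0],
    [-0.3, 0, 0, 0, 0],
    [-0.3, 0, 0, 0, 0]
  ]
}}

```text
time: 31.22
ee_pos: [0.4428, 0.0019, 0.1927]
eef_rot: [0.725, 0.688, 0.033, -0.028]
ft_force: [-0.6, -0.1, 0.9]
width: 0.0565
```

```bash
python3 - <<'E'
from fit import *
go(.4,0,.2)
t=camera('top');c=cam('top');cv2.imwrite('pics/top_end.png',t)
print('lids',[q for q in circ(t,c,.11,(10,80,60),(24,255,255),300) if 300<q[2]<760])
# pose in crate frame using both crate estimates
for th in(-.023,-.04,-.06):
    Rm=np.array([[np.cos(th),np.sin(th)],[-np.sin(th),np.cos(th)]])
    print(th,[np.round(Rm@(np.array(p)-(.653,.013)),3).tolist() for p in((.6645,.133),(.653,.011),(.653,-.109))])
def nest(h):
    def f(p):
        a=np.linspace(0,6.28,40);o=[]
        for z0 in(0,h):o.append(np.r_[np.c_[p[0]+.033*np.cos(a),p[1]+.033*np.sin(a),a*0+z0+.095],np.c_[p[0]+.02*np.cos(a),p[1]+.02*np.sin(a),a*0+z0]])
        return o
    return f
for n in('top','scene'):
    im=t if n=='top' else camera('scene');c=cam(n);o=cv2.inRange(cv2.cvtColor(im,cv2.COLOR_BGR2HSV),(1,130,40),(12,255,255))
    u=proj(c,[(.526,.346,.06)])[0].astype(int);z=np.zeros_like(o);s=np.s_[u[1]-45:u[1]+45,u[0]-40:u[0]+40];z[s]=o[s]
    for h in(.03,.035,.04,.05):print(n,h,fit(z,c,nest(h),(.526,.346),(.006,.006)))
print('bottle',plane(cam('top'),[(427,151)],.169)[0])
E
```

```text
t 31.22 pos [0.4428 0.0019 0.1927] toolx 87.0 tilt [ 0.009  0.087 -0.996] w 0.0565 F [-0.6 -0.1  0.9] units to go [-0.11 -1.42 -0.26] None
lids [([202.0, 99.0], 1124, 664.5, 132.8, 94.0), ([104.0, 153.0], 578, 524.7, 347.5, 93.1), ([427.0, 150.0], 311, 546.2, -381.1, 47.0)]
-0.023 [[0.009, 0.12], [0.0, -0.002], [0.003, -0.122]]
-0.04 [[0.007, 0.12], [0.0, -0.002], [0.005, -0.122]]
-0.06 [[0.004, 0.12], [0.0, -0.002], [0.007, -0.122]]
top 0.03 (array([0.52904727, 0.34946259]), np.float64(42.84968858131489), np.float64(995.9921568627451))
top 0.035 (array([0.52825145, 0.34779941]), np.float64(63.17680891964629), np.float64(995.9921568627451))
top 0.04 (array([0.52695796, 0.34592238]), np.float64(91.42717416378315), np.float64(995.9921568627451))
top 0.05 (array([0.52453099, 0.34144711]), np.float64(154.87741637831604), np.float64(995.9921568627451))
scene 0.03 (array([0.52165088, 0.35124268]), np.float64(517.5007766243752), np.float64(113.01176470588236))
scene 0.035 (array([0.52313453, 0.34936457]), np.float64(536.5965705497886), np.float64(113.01176470588236))
scene 0.04 (array([0.52487396, 0.34689583]), np.float64(558.9451903114187), np.float64(113.01176470588236))
scene 0.05 (array([0.52796725, 0.34421353]), np.float64(608.8853517877739), np.float64(113.01176470588236))
bottle [ 0.5266627  -0.35245943  0.169     ]
```

```bash
python3 -c "
from bench import *
print(close_job())"
```

```text
the job is handed in; nothing more can be done
None
```

The job is done and handed in at about 31 s of the 72 s allowed. The orange beaker is nested upright in the bench beaker, and both loose jars are in the free cells.

**What went differently:**
- **Missed grasp:** the first grasp closed at the beaker's rim and missed without moving it. The real fingertips sat about 20 mm higher than the stated tip reach, so I went lower and the second grasp held.
- **Lid contact on jar_2:** the gripper body pressed on its lid at about 18 N for a moment, against the 40 N limit. I raised the tool, backed off to take out some tilt, and finished the push.

**Last checks:**
- **jar_1:** at cell2 it measures about 4–9 mm past the cell centre, at or near the back wall. Its lid looked level.
- **jar_2:** at cell0 it measures about 3–7 mm past the cell centre. It touched the back wall, with the force rising to 23 N.
- **jar_home and bottle:** jar_home read the same place to about 1 mm in the last scene picture. The milk bottle's cap read within about 1 mm of its first position.
- **Beakers:** the outline fits best with the nested beaker 30–35 mm above the base beaker. The base beaker stands within a few millimetres of where it started.
- **Disagreements:**
  - The crate angle differed between cameras, at -0.023 and -0.060 rad, so I used -0.04.
  - The scene camera's fit of the nested beaker was poor, so I relied on the top camera.
  - In the final top picture the arm hid jar_2 and jar_home, so those two rest on the last scene picture, taken just before I retracted.

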